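Fit the keyed tube carrier and its cap to the inclined mixer

ROBOT

A 6-joint arm with a two-finger parallel gripper is mounted at the origin on a cart in front of the work surface, level with it; the furniture and walls round the work are solid. World frame = base frame: x ahead of the robot, y to its left, z up, the work surface at z = 0. Lengths are in m, angles in rad, forces in N, time in s.
With the tool pointing down it reaches from about 0.375 to 0.975 m from the base axis. Payload 3.8 kg.
Tool frame: the origin (TCP) lies where the fingers leave the gripper's body, on its centre line; the fingertips stand 73 mm ahead of it and the grasp point (between the pads) lies 54 mm ahead of it (nose_length is the distance from the TCP to the fingertips, in m); z points along the fingers, y is the line along which they close (so a half turn about z gives the same grasp; the last joint's range is limited). The gripper opens to 85 mm and grips with 20 to 120 N. Pads are 22 mm wide; open, the fingers measure 114 mm over their backs; the gripper's body (76 mm by 85 mm) begins 54 mm behind the grasp point. The pads swing forward as they close: fully open they stand 13 mm farther back than shut.
Start: joints at [1.23, 0.264, 1.604, -0, 1.274, -0.037], TCP at [0.202, 0.644, 0.304] pointing down, gripper open.
Joint ranges: [-2.63, 2.63], [-0.94, 2.18], [0.31, 2.57], [-1.31, 4.45], [0, 2.66], [-2.55, 2.55]. Speed limits (rad/s): [2.57, 2.57, 3.14, 3.14, 3.14, 3.14].

INTERFACE

Orientations are given as a rotation vector (axis times angle).
In Python, from workcell import read_state, read_camera, calibration, finish_job, look_for, cut_out, tip_of, nose_length gives the robot as it stands.
- The arm moves only by the tool step_arm, never from a script. Its argument "targets" is a list of rows, each a list of 3 entries, a list of its own where there are three numbers: the turn, a rotation vector about the tool's x, y, z in rad, then the shift along the tool's x, y, z in mm, then the finger opening in mm, from 0 to 85.4. In form: [[[ax, ay, az], [x, y, z], grip], ...]. A call has 1 to 5 rows; each row shifts and turns the commanded pose from where the row before left it, along the tool's axes as they then stand; what a row does not reach is not made up. A row lasts 1/12 s, in which the tool goes at most 41.7 mm and 7.16 degrees, less where a joint would pass 70% of its speed; a pose out of reach is approached as far as the arm can. A call with a gripper value outside its range is refused whole. The fingers move at their own pace and stop on an object; "grip_force" is the grip in N (left out, the last holds). Time passes only in rows, so rows that do not move let the fingers close. It gives the time, the measured TCP pose, the force, the opening and the grip force at its end, in the units of the state.
- read_state(): the state, without advancing time (a new reading comes with each control period).
- read_camera(name): name is "scene" or "top"; returns the picture (480x640x3 uint8, red, green, blue); there is no depth.
- calibration(name): a dict with "camera_matrix" (3x3 intrinsics, pixels), "dist_coeffs" ([k1, k2, p1, p2, k3] as OpenCV has them; the pictures are not rectified), "R" (3x3) and "t" (3): a world point X has camera coordinates R X + t. Camera axes: x right, y down, z forward; pixel columns grow to the right and rows downward; lengths in m; the calibration is good to about 2 mm. A picture is of the moment at which its call begins. calibration takes no time and is no camera call.
- finish_job(): hands the job in; it is judged then, once.
Trained networks look in the newest picture that a camera, given by its name, has taken for a name from the list of things; names that differ only in an ending like _2 or _b are one class to them, and where a whole thing is asked for, a point or a joint stands for the part that bears it (a point fixed in the world has none). Each returns a list of dicts, best first, with "score" (0 to 1); they miss things now and then, are a little off and sometimes report something else, mostly with a low value. They report only what shows in the picture. A call takes as long as a camera call. They do not tell look-alikes from the thing itself.
- look_for(camera, query): "extent" ([left, top, right, bottom] in pixels, round what is visible of it).
- cut_out(camera, query): "region" (480x640 bool, what is visible of it) and "extent" ([left, top, right, bottom] in pixels, round what is visible of it).
- tip_of(camera, query): "at" ([row, column] in pixels: a listed point, or the origin of a listed thing).
The state is a dict: "time": time; "q": joint angles; "joint_vel": joint speeds; "joint_torque": joint torques, N m; "tool_pos": TCP position; "tcp_rot": TCP orientation; "wrist_force": force on the tool from outside, world axes, zero at the start; "torque": the same for the moment, N m; "width": opening from 0.0 (shut) to 1.0 (fully open); "grip_force": force on a finger pad.
Only numpy, scipy, OpenCV 4.12 (cv2) and the standard library are available. Lean on these libraries where they do the work, as an engineer would, in place of code of your own. Each camera call takes 0.05 s, during which the arm holds its last target. There are 200 camera calls.

TASK

Get the inclined tube mixer ready: turn the metal tube carrier so that the keyway in its bore matches the key on the mixer's slanting drive shaft and slide it fully home on the shaft without forcing it. Then seat the flanged cap, flange down, on the carrier's centring spigot so that it lies flush on the hub, let go of it, and leave the other things on the bench where they stand.

Things in the scene. Friction and masses are not known exactly. Their poses are not given: they have to be found in the camera images.
- mixer: Inclined tube mixer, fixed: a grey box 150 x 124 mm, 48 mm high, with a white round head (68 mm across) leaning 30 degrees towards the box's front, the side roughly facing the robot; a steel drive shaft stands out of the head's end. Origin on the bench under the box, 12 mm in front of its centre; -x is its front, z up.
- shaft_seat (a point): Centre of the shaft's shoulder (48 mm across), where the carrier's underside seats. z: outwards along the shaft, 30 deg from vertical; x: from the axis to the key. Shaft 16 mm thick, 44 mm long from here, last 7 mm tapered to 8. Key: rib 6 mm wide, reaching 12 mm from the axis, over the first 32 mm; beyond it the shaft is plain round.
- drive_shaft (a joint): Turn of the drive shaft about its axis, rad; 0 when the key is on the side farther from the bench (towards the mixer's rear), growing anticlockwise seen from the shaft's free end. Different each time; the geared drive holds it stiffly (3 N m).
- carrier_centre (a point): Centre of the metal tube carrier, on its axis, 26 mm above its underside; it stands flat on the bench. z: its axis, up; x: from the axis to the keyway. Home on the shaft, this point is 26 mm from shaft_seat along the shaft and both x axes point the same way. Its total height is 49 mm; the flats of its hexagonal hub (46 mm across, 10 to 42 mm up) face x and every 60 deg from it.
- carrier: The tube carrier, 0.18 kg; origin under its centre, axes as carrier_centre. Disc 96 mm across, 10 mm thick, seven round rim notches at 45 deg steps, none at the keyway's side (x). Above: hexagonal hub to 42 mm, then a hollow round spigot, 34 mm outside, 27 mm inside, 7 mm high. Bore right through, 18.4 mm, with a keyway 8 mm wide reaching 13.5 mm from the axis.
- cap_centre (a point): Centre of the grip of the black flanged cap, on its axis, 27 mm above its underside; z: its axis, up; its turn does not matter. It stands flange down on the bench, 0.06 kg. Flange 58 mm across, 12 mm thick; round grip 30 mm across, 12 to 42 mm up. Recess underneath 37.6 mm across, 8.5 mm deep. Seated on the hub's top face, this point is 43 mm beyond carrier_centre on the carrier's axis.
- beaker: Small glass beaker, 46 mm across, 59 mm high, a bystander; origin at the centre of its underside.
- lab_timer: White lab timer 58 x 66 x 18 mm lying on the bench, a bystander; origin at the centre of its underside.
- rack: Blue vial rack 64 x 190 x 37 mm, a bystander; origin at the centre of its underside.
- spanner: Steel open-ended spanner 131 mm long, lying flat, a bystander; origin at its centre, on the bench.
- jar: Screw-cap jar with black cap, 58 mm across, 66 mm high, a bystander; origin at the centre of its underside.
There are look-alikes about, which are no part of the job. Of the things that look like the carrier, take the one that is farthest from the robot's base at the start.

How it is judged:
On the way, in this order (a step that is already met when the one before it is completed fails the run):
1. the carrier is fully home on the drive shaft with its keyway on the key (z of carrier_centre in the frame of shaft_seat between 0.0245 and 0.029 m and distance between carrier_centre and shaft_seat below 0.03 m and angle between the x axis of carrier_centre and the x axis of shaft_seat, either way round below 0.2 rad and angle between the z axis of carrier_centre and the z axis of shaft_seat, either way round below 0.08 rad), for 0.2 s.
2. the cap is seated flush on the carrier's spigot (distance between cap_centre and carrier_centre below 0.0455 m and z of cap_centre in the frame of carrier_centre above 0.04 m and angle between the z axis of cap_centre and the z axis of carrier_centre, either way round below 0.08 rad), for 0.2 s.
At the end, for the whole second after the job is handed in: The carrier sits on the drive shaft within 3 mm of its shoulder, keyway on the key, square to the shaft; the cap lies on the hub over the spigot within 2.5 mm of fully seated and square to it; both are released and at rest (all of step 1 and all of step 2); the robot touches nothing.
It fails at once if the carrier is forced against the shaft with more than 80 N (contact force between carrier and drive_shaft above 80 N).
It fails at once if a bystander is moved more than 30 mm (distance of any of beaker, lab_timer, rack, spanner, jar from where it was at the start of the episode above 0.03 m).
It also fails if it takes over 64 s, if anything falls off the work surface, if the arm or the gripper's body presses on something with over 40 N, if the wrist force passes 120 N, or if a joint passes its speed limit or range.

## Working session

There is one attempt and no reset: what is moved stays moved. The work goes in short steps, Python scripts to look and compute and a tool call to move; the robot and the scene stay as the last step left them, time stands still between calls to the robot, and variables do not carry over. Pictures are saved under pics/ and viewed, at most 10 in all, crops included, and the job is handed in when it is done.

Besides the shell and the picture viewer there is one more tool, called after ">>>" by a JSON object that holds its "api" and its "payload", one argument or row to a line. step_arm: Moves the arm, as the interface text tells. Its arguments: {"type":"object","properties":{"targets":{"type":"array","items":{"type":"array"}},"grip_force":{"type":"number"}},"required":["targets"]}

```bash
mkdir -p pics; ls
cat > h.py <<'E'
import numpy as np,cv2
from workcell import *
from scipy.spatial.transform import Rotation as R
def cal(n):
    c=calibration(n);return np.array(c["camera_matrix"]),np.array(c["dist_coeffs"]),np.array(c["R"]),np.array(c["t"])
def ray(n,uv):
    K,d,Rm,t=cal(n);p=cv2.undistortPoints(np.array(uv,float).reshape(-1,1,2),K,d).reshape(-1,2)
    D=np.c_[p,np.ones(len(p))]@Rm;return -Rm.T@t,D/np.linalg.norm(D,axis=1)[:,None]
def atz(n,uv,z):
    o,D=ray(n,uv);return o+D*((z-o[2])/D[:,2])[:,None]
def proj(n,X):
    K,d,Rm,t=cal(n);return cv2.projectPoints(np.array(X,float).reshape(-1,3),cv2.Rodrigues(Rm)[0],t,K,d)[0].reshape(-1,2)
def tri(uv1,uv2):
    a,A=ray("scene",[uv1]);b,B=ray("top",[uv2]);A=A[0];B=B[0]
    s=np.linalg.lstsq(np.c_[A,-B],b-a,rcond=None)[0];p=a+s[0]*A;q=b+s[1]*B
    return (p+q)/2,np.linalg.norm(p-q)
E
python3 - <<'E'
from h import *
np.set_printoptions(precision=3,suppress=True)
for n in("scene","top"):
    im=read_camera(n);cv2.imwrite(f"pics/{n}0.png",im[:,:,::-1])
    print(n,ray(n,[[320,240]]))
    for q in("carrier_centre","cap_centre","shaft_seat","mixer"):
        print(q,[(np.round(r["at"]).tolist(),round(r["score"],2)) for r in tip_of(n,q)])
    print([(np.round(r["extent"]).tolist(),round(r["score"],2)) for r in look_for(n,"carrier")])
s=read_state();print(s["time"],s["tool_pos"],s["tcp_rot"],s["wrist_force"])
E
```

```text
pics
scene (array([ 0.183, -0.613,  1.009]), array([[ 0.297,  0.57 , -0.766]]))
carrier_centre [([401.0, 354.0], 0.94), ([357.0, 293.0], 0.85)]
cap_centre [([228.0, 246.0], 0.84), ([269.0, 365.0], 0.72)]
shaft_seat [([270.0, 366.0], 0.57)]
mixer [([296.0, 376.0], 0.7)]
[([327.0, 382.0, 378.0, 431.0], 0.78), ([269.0, 340.0, 319.0, 386.0], 0.58), ([340.0, 252.0, 424.0, 320.0], 0.46)]
top (array([0.274, 0.075, 1.352]), array([[ 0.204, -0.017, -0.979]]))
carrier_centre [([282.0, 454.0], 0.97), ([310.0, 398.0], 0.91)]
cap_centre [([298.0, 241.0], 0.93), ([279.0, 454.0], 0.44)]
shaft_seat [([216.0, 363.0], 0.62)]
mixer [([220.0, 364.0], 0.86)]
[([380.0, 290.0, 419.0, 328.0], 0.58), ([435.0, 261.0, 474.0, 301.0], 0.56)]
0.6 [0.202 0.644 0.304] [0.475 3.105 0.   ] [-0.003 -0.068  1.2  ]
```

View pics/scene0.png

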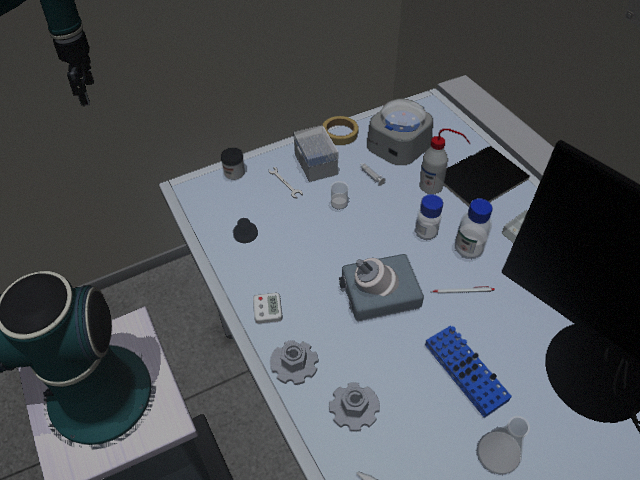

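View pics/top0.png

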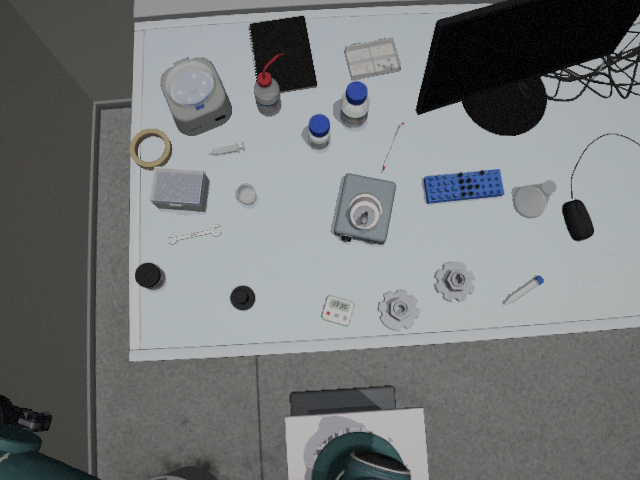

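Run:
```python
from h import *
np.set_printoptions(precision=3,suppress=True)
T=cv2.imread("pics/top0.png");S=cv2.imread("pics/scene0.png")
def cr(im,c,r,w,f):return cv2.resize(im[r-w*3//4:r+w*3//4,c-w:c+w],(400,300),interpolation=cv2.INTER_CUBIC)
cv2.imwrite("pics/m1.png",np.vstack([np.hstack([cr(T,426,296,56,0),cr(T,364,210,36,0)]),np.hstack([cr(S,354,405,36,0),cr(S,376,275,36,0)])]))
for n,(a,b) in {"B(354,401)":((354,401),(454,282)),"cap":((246,228),(241,298)),"seat?":((365,269),(363,216))}.items(): print(n,tri(a,b))
print("A",atz("top",[[398,310]],.026),"B",atz("top",[[454,282]],.026),atz("scene",[[354,401]],.026),atz("scene",[[293,357]],.026))
```

```text
B(354,401) (array([ 0.434, -0.256,  0.02 ]), np.float64(0.004038765373410839))
cap (array([0.429, 0.244, 0.017]), np.float64(0.0063855997912593155))
seat? (array([ 0.583, -0.046,  0.096]), np.float64(0.0028178085487901177))
A [[ 0.375 -0.117  0.026]] B [[ 0.431 -0.254  0.026]] [[ 0.434 -0.258  0.026]] [[ 0.376 -0.12   0.026]]
```

View pics/m1.png

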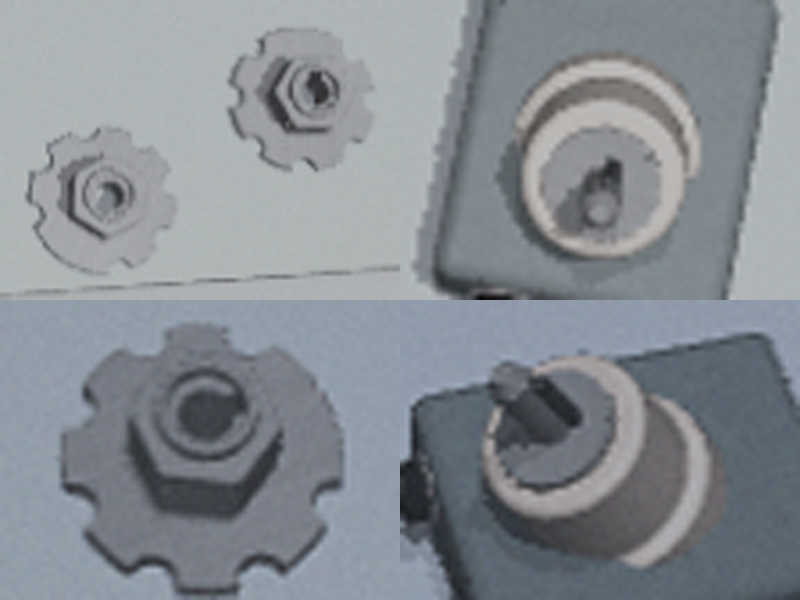

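```bash
cat > fit.py <<'E'
from h import *
from scipy.optimize import differential_evolution as DE
np.set_printoptions(precision=4,suppress=True)
SH=3
def blank():return np.zeros((480*2,640*2),np.uint8)
def fill(im,uv,v=1,hull=True):
    p=np.round(((uv+.5)*2-.5)*8).astype(np.int32)
    if hull:p=cv2.convexHull(p)
    cv2.fillPoly(im,[p],v,shift=SH)
up=lambda m:cv2.resize(m.astype(np.uint8),(1280,960),interpolation=cv2.INTER_NEAREST)
def iou(a,b):return (a&b).sum()/max(1,(a|b).sum())
def circ(r,z,n=72):
    a=np.linspace(0,2*np.pi,n,endpoint=False);return np.c_[r*np.cos(a),r*np.sin(a),0*a+z]
def disc(rn,z):
    a=np.linspace(-np.pi,np.pi,720,endpoint=False);r=np.full(720,.048)
    for k in range(1,8):
        d=(a-k*np.pi/4+np.pi)%(2*np.pi)-np.pi
        s=.048*np.sin(d);m=(abs(d)<.5)&(abs(s)<rn)
        r[m]=np.minimum(r[m],.048*np.cos(d[m])-np.sqrt(rn**2-s[m]**2))
    return np.c_[r*np.cos(a),r*np.sin(a),0*a+z]
E
cat > f1.py <<'E'
from fit import *
K={}
for n,pt in(("scene",(401,354)),("top",(282,454))):
    read_camera(n)
    rs=[r for r in cut_out(n,"carrier") if r["region"][pt]]
    print(n,[(r["score"],r["region"].sum()) for r in rs]); 
    if rs:K[n]=up(rs[0]["region"])
    rs=cut_out(n,"mixer");print(n,[(round(r["score"],2),r["region"].sum(),np.round(r["extent"])) for r in rs])
    if rs:K["m"+n]=up(rs[0]["region"])
np.savez("masks.npz",**K)
hexa=np.array([[.023/np.cos(np.pi/6)*np.cos(a),.023/np.cos(np.pi/6)*np.sin(a)] for a in np.pi/6+np.arange(6)*np.pi/3])
def ren(n,p,rn):
    x,y,th=p;Rz=R.from_euler("z",th).as_matrix();o=np.array([x,y,0]);im=blank()
    for z in np.linspace(0,.010,5):fill(im,proj(n,disc(rn,z)@Rz.T+o),1,False)
    h=np.r_[np.c_[hexa,0*hexa[:,0]+.01],np.c_[hexa,0*hexa[:,0]+.042]];fill(im,proj(n,h@Rz.T+o))
    fill(im,proj(n,np.r_[circ(.017,.042),circ(.017,.049)]@Rz.T+o));return im
for ns in (["scene"],["top"],["scene","top"]):
    if not all(n in K for n in ns):continue
    f=lambda p:-np.mean([iou(ren(n,p[:3],p[3]),K[n]) for n in ns])
    r=DE(f,[(.42,.445),(-.27,-.24),(-np.pi,np.pi),(.005,.009)],popsize=14,maxiter=25,seed=1,polish=False);print(ns,r.x,r.fun)
    print([round(-f([*r.x[:2],r.x[2]+k*np.pi/4,r.x[3]]),3) for k in range(8)])
E
time python3 f1.py
```

```text
scene [(0.89, np.int64(1711))]
scene [(0.92, np.int64(4141), array([338., 255., 424., 322.]))]
top [(0.76, np.int64(1131))]
top [(0.75, np.int64(3365), array([335., 172., 395., 246.]))]Traceback (most recent call last):
  File "f1.py", line 20, in <module>
    r=DE(f,[(.42,.445),(-.27,-.24),(-np.pi,np.pi),(.005,.009)],popsize=14,maxiter=25,seed=1,polish=False);print(ns,r.x,r.fun)
    return fun(*args, **kwargs)
    ret = solver.solve()
    next(self)
    ~~~~^^^^^^
    energy = self.func(parameters)
    return self.f(x, *self.args)
           ~~~~~~^^^^^^^^^^^^^^^
  File "f1.py", line 19, in <lambda>
    f=lambda p:-np.mean([iou(ren(n,p[:3],p[3]),K[n]) for n in ns])
                             ~~~^^^^^^^^^^^^^^
  File "f1.py", line 15, in ren
    h=np.r_[np.c_[hexa,0*hexa[:,0]+.01],np.c_[hexa,0*hexa[:,0]+.042]];fill(im,proj(n,h@Rz.T+o))
                                                                              ~~~~^^^^^^^^^^^^
  File "h.py", line 12, in proj
    K,d,Rm,t=cal(n);return cv2.projectPoints(np.array(X,float).reshape(-1,3),cv2.Rodrigues(Rm)[0],t,K,d)[0].reshape(-1,2)
             ~~~^^^
  File "h.py", line 5, in cal
    c=calibration(n);return np.array(c["camera_matrix"]),np.array(c["dist_coeffs"]),np.array(c["R"]),np.array(c["t"])
ValueError: time passes only in moves, steps and waits

real	0m18.217s
user	0m8.495s
sys	0m1.386s
```

```bash
sed -i 's/^def cal(n):/import functools\n@functools.cache\ndef cal(n):/' h.py
python3 - <<'E'
s=open("f1.py").read();i=s.index("K={}");j=s.index("hexa=")
open("f1.py","w").write(s[:i]+'K=dict(np.load("masks.npz"))\n'+s[j:])
E
cat > f2.py <<'E'
from fit import *
K=dict(np.load("masks.npz"))
def seat(p):
    x,y,yaw,sx,sz=p;Rz=R.from_euler("z",yaw).as_matrix()
    # axis tilted toward -x of mixer; x = key side at drive 0 (rear/up)
    A=Rz@R.from_euler("y",-np.pi/6).as_matrix();return Rz@[sx,0,sz]+[x,y,0],A,Rz
box=np.array([[12e-3+a*.075,b*.062,c*.048] for a in(-1,1) for b in(-1,1) for c in(0,1)])
def ren(n,p,swap):
    o,A,Rz=seat(p);im=blank();b=box.copy()
    if swap:b=np.array([[12e-3+a*.062,c*.075,d*.048] for a in(-1,1) for c in(-1,1) for d in(0,1)])
    fill(im,proj(n,b@Rz.T+[p[0],p[1],0]))
    fill(im,proj(n,np.r_[circ(.034,-.003),circ(.034,-.055)]@A.T+o));fill(im,proj(n,np.r_[circ(.024,0),circ(.024,-.005)]@A.T+o))
    fill(im,proj(n,np.r_[circ(.008,0),circ(.008,.037),circ(.004,.044)]@A.T+o));return im
pts={"scene":((359.3,262),(367.5,271.4)),"top":((364.4,220.8),(364.2,215.4))}
print("tip",tri(pts["scene"][0],pts["top"][0]),"seat",tri(pts["scene"][1],pts["top"][1]))
def f(p,swap):
    o,A,_=seat(p);e=np.mean([iou(ren(n,p,swap),K["m"+n]) for n in("scene","top")])
    g=sum(np.sum((proj(n,[o+A[:,2]*.044,o])-pts[n])**2) for n in pts)
    return -e+.002*g
for swap in(0,1):
    r=DE(f,[(.53,.66),(-.1,.0),(-.6,.6),(-.06,.06),(.07,.13)],args=(swap,),popsize=12,maxiter=45,seed=1,polish=False)
    o,A,_=seat(r.x);print(swap,r.x,r.fun,"seat",o,"ax",A[:,2],[np.round(proj(n,[o+A[:,2]*.044,o]),1).tolist() for n in pts])
    if swap==0 or r.fun<best[0]:best=(r.fun,r.x)
p=best[1];np.save("mixer.npy",p);o,A,_=seat(p)
tiles=[]
for n,c,rr,src in(("top",364,215,"top0"),("scene",364,266,"scene0")):
    w=20;im0=cv2.imread(f"pics/{src}.png")[rr-15:rr+15,c-20:c+20];row=[]
    for th in (None,-.3,0,.3):
        im=cv2.resize(im0,(200*2,150*2),interpolation=cv2.INTER_CUBIC)
        def dr(P,col,cl=True):cv2.polylines(im,[np.round((proj(n,P@A.T+o)-[c-20,rr-15]+.5)*10).astype(int)],cl,col,1)
        if th is not None:
            dr(circ(.024,0),(0,255,0));dr(circ(.008,.037),(255,0,0))
            q=lambda r,s,z:[r*np.cos(th)-s*np.sin(th),r*np.sin(th)+s*np.cos(th),z]
            for P in([q(.008,-.003,.032),q(.012,-.003,.032),q(.012,.003,.032),q(.008,.003,.032)],[q(.012,-.003,.032),q(.012,-.003,0),q(.012,.003,0),q(.012,.003,.032)]):dr(np.array(P),(0,0,255))
        row.append(cv2.resize(im,(400,300)))
    tiles.append(row)
cv2.imwrite("pics/m2.png",np.vstack([np.hstack([tiles[0][0],tiles[0][2]]),np.hstack([tiles[1][0],tiles[1][2]])]))
E
time python3 f1.py; time python3 f2.py
```

```text
['scene'] [ 0.4346 -0.2588 -0.1029  0.009 ] -0.9227210884353741
[np.float64(0.923), np.float64(0.902), np.float64(0.905), np.float64(0.904), np.float64(0.903), np.float64(0.906), np.float64(0.905), np.float64(0.91)]
['top'] [ 0.4344 -0.259  -0.0819  0.0089] -0.9182209469153515
[np.float64(0.918), np.float64(0.904), np.float64(0.905), np.float64(0.902), np.float64(0.902), np.float64(0.904), np.float64(0.909), np.float64(0.903)]
['scene', 'top'] [ 0.4348 -0.2592 -0.0999  0.0082] -0.9135607307049357
[np.float64(0.914), np.float64(0.901), np.float64(0.901), np.float64(0.901), np.float64(0.901), np.float64(0.901), np.float64(0.902), np.float64(0.902)]
tip (array([ 0.5662, -0.0455,  0.1287]), np.float64(0.0009958278694776497)) seat (array([ 0.5868, -0.0495,  0.0895]), np.float64(0.0015269744713960292))
0 [ 0.6075 -0.0545 -0.2583 -0.0195  0.0878] -0.9245204307317825 seat [ 0.5887 -0.0496  0.0878] ax [-0.4834  0.1277  0.866 ] [[[359.1, 262.2], [368.6, 271.5]], [[363.6, 220.4], [364.0, 215.1]]]
1 [ 0.6053 -0.0498 -0.0779 -0.0173  0.0909] -0.7471012200605281 seat [ 0.588  -0.0485  0.0909] ax [-0.4985  0.0389  0.866 ] [[[359.4, 262.4], [368.1, 270.3]], [[365.1, 220.5], [363.7, 215.1]]]
real	0m39.865s
user	0m35.100s
sys	0m5.342s

real	0m25.586s
user	0m21.739s
sys	0m4.406s
```

View pics/m2.png

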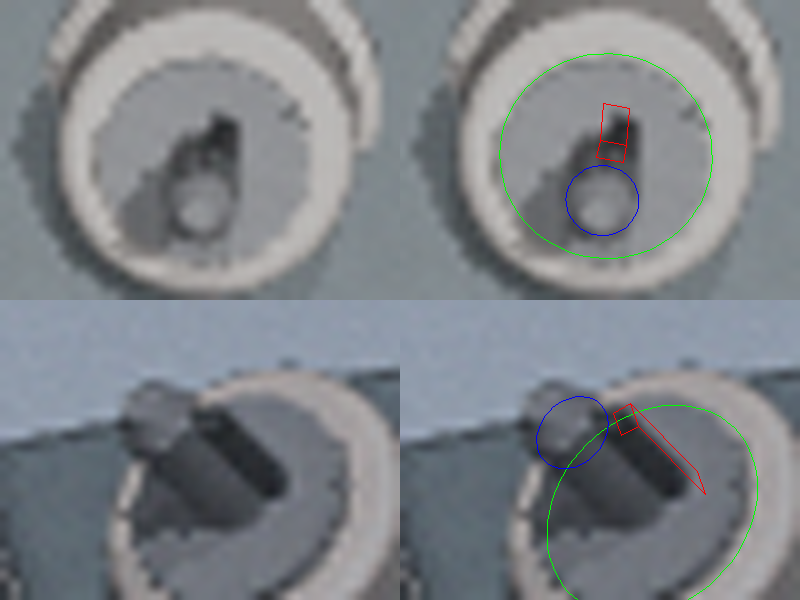

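```bash
cat > f3.py <<'E'
from fit import *
from scipy.ndimage import map_coordinates as mc
p=np.load("mixer.npy");yaw=p[2]
G={n:cv2.imread(f"pics/{n}0.png",0).astype(float) for n in("top","scene")}
A=R.from_euler("z",yaw).as_matrix()@R.from_euler("y",-np.pi/6).as_matrix()
def smp(n,P):u=proj(n,P);return mc(G[n],[u[:,1],u[:,0]],order=1)
def edge(n,o,r,z,d=.0015):return np.clip(smp(n,circ(r+d,z)@A.T+o)-smp(n,circ(r-d,z)@A.T+o),-60,60).mean()
def f(o):return -sum(edge(n,o,.024,0) for n in G)
o0=np.array([.5868,-.0495,.0895])
r=DE(f,[(v-.012,v+.012) for v in o0],popsize=20,maxiter=60,seed=1,polish=False);print("seat both",r.x,r.fun)
o=r.x;print({n:np.round(proj(n,[o,o+.044*A[:,2]]),1).tolist() for n in G})
tip=tri((359.3,262),(364.4,220.8))[0];print("tip in seat",(tip-o)@A)
kb,e=tri((371,269.5),(366,211.3));k=(kb-o)@A;print("key base",kb,e,k,"theta",np.arctan2(k[1],k[0]))
for n,uv in(("top",(366,211.3)),("scene",(371,269.5))):
    c,D=ray(n,[uv]);D=D[0];s=((o-c)@A[:,2])/(D@A[:,2]);k=(c+s*D-o)@A;print(n,k,np.arctan2(k[1],k[0]))
np.save("seat.npy",o)
th=-.3
ts=[]
for n,c,rr in(("top",364,215),("scene",364,266)):
    for th in(-.2,-.45):
        im=cv2.resize(cv2.imread(f"pics/{n}0.png")[rr-15:rr+15,c-20:c+20],(400,300),interpolation=cv2.INTER_CUBIC)
        def dr(P,col):cv2.polylines(im,[np.round((proj(n,P@A.T+o)-[c-20,rr-15]+.5)*10).astype(int)],True,col,1)
        dr(circ(.024,0),(0,255,0));dr(circ(.008,.037),(255,0,0));dr(circ(.004,.044),(255,0,0))
        q=lambda r,s,z:[r*np.cos(th)-s*np.sin(th),r*np.sin(th)+s*np.cos(th),z]
        for P in([q(.008,-.003,.032),q(.012,-.003,.032),q(.012,.003,.032),q(.008,.003,.032)],[q(.012,-.003,.032),q(.012,-.003,0),q(.012,.003,0),q(.012,.003,.032)]):dr(np.array(P),(0,0,255))
        ts.append(im)
cv2.imwrite("pics/m3.png",np.vstack([np.hstack(ts[:2]),np.hstack(ts[2:])]))
E
python3 f3.py
```

```text
seat both [ 0.587  -0.0487  0.089 ] -63.409552068026294
{'top': [[363.8, 215.7], [363.3, 221.0]], 'scene': [[367.8, 271.1], [358.3, 261.8]]}
tip in seat [ 0.0016 -0.0022  0.0449]
key base [ 0.5933 -0.0533  0.0968] 0.0033021927142304237 [ 0.0102 -0.0028  0.0031] theta -0.26975878234356354
top [ 0.0111 -0.0029 -0.    ] -0.25725688464215607
scene [ 0.0077 -0.0003  0.    ] -0.04194197245240917
```

View pics/m3.png

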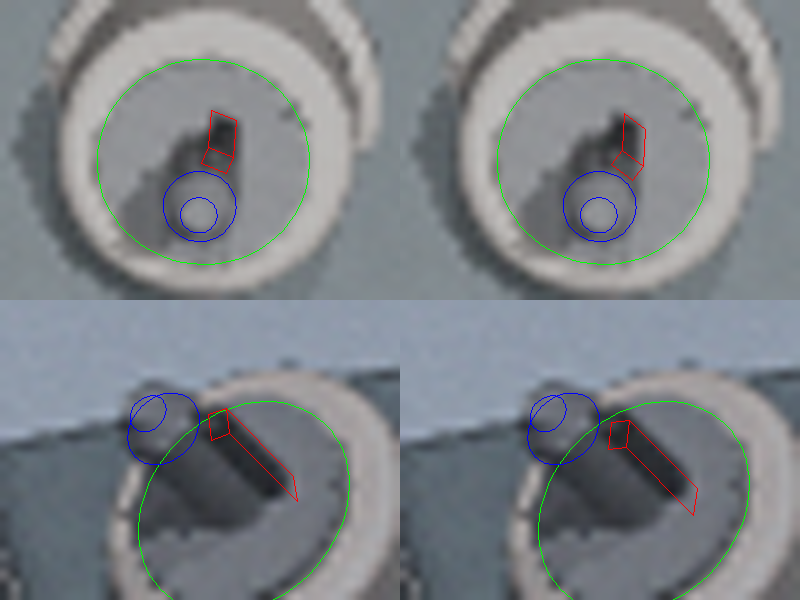

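```bash
cat > plan.py <<'E'
from h import *
import json
np.set_printoptions(precision=4,suppress=True)
def down(ang):  # tool z down, y at world angle ang
    y=np.array([np.cos(ang),np.sin(ang),0]);z=np.array([0,0,-1.]);return np.c_[np.cross(y,z),y,z]
def cur():
    s=read_state();return np.array(s["tool_pos"]),R.from_rotvec(s["tcp_rot"]).as_matrix()
def plan(wps,grip,start=None):
    P,M=start or cur();rows=[]
    for pos,rot,n in wps:
        for i in range(n,0,-1):
            d=R.from_matrix(M.T@rot).as_rotvec()/i
            M2=M@R.from_rotvec(d).as_matrix();sh=M.T@((np.array(pos)-P)/i)*1000
            for fr in("pre",):pass
            d=np.round(d,4);sh=np.round(sh,1);rows.append([d.tolist(),sh.tolist(),grip])
            P=P+M@sh/1000;M=M@R.from_rotvec(d).as_matrix()
    for i in range(0,len(rows),5):print(json.dumps(rows[i:i+5]))
    return P,M
E
python3 - <<'E'
from plan import *
try:print("nose",nose_length() if callable(nose_length) else nose_length)
except Exception as e:print(e)
e=np.array([(775,10),(735,290)]);px=np.c_[328+(e[:,0]-400)/5.556,183+e[:,1]/5.556]
w=atz("top",px,.048);d=w[0]-w[1];print("yaw right edge",np.arctan2(d[1],d[0]))
c=[.4348,-.2592]
plan([([.47,.25,.27],down(.7),12),([*c,.17],down(-.1),14)],70)
E
```

```text
nose 0.0726
yaw right edge -0.22621109589977012
[[[0.0, -0.0, 0.0473], [-31.1, -24.7, 2.8], 70], [[0.0, -0.0, 0.0473], [-32.3, -23.2, 2.8], 70], [[0.0, -0.0, 0.0472], [-33.3, -21.6, 2.8], 70], [[0.0, -0.0, 0.0473], [-34.3, -20.0, 2.8], 70], [[0.0, -0.0, 0.0472], [-35.2, -18.4, 2.8], 70]]
[[[0.0, -0.0, 0.0473], [-36.1, -16.7, 2.8], 70], [[0.0, -0.0, 0.0472], [-36.8, -14.9, 2.8], 70], [[0.0, -0.0, 0.0473], [-37.5, -13.2, 2.9], 70], [[0.0, -0.0, 0.0472], [-38.0, -11.4, 2.8], 70], [[0.0, -0.0, 0.0473], [-38.5, -9.6, 2.9], 70]]
[[[0.0, -0.0, 0.0472], [-39.0, -7.8, 2.8], 70], [[0.0, -0.0, 0.0473], [-39.3, -5.9, 2.9], 70], [[0.0, -0.0, 0.0571], [-26.2, -25.4, 7.1], 70], [[0.0, -0.0, 0.0571], [-27.6, -23.8, 7.1], 70], [[0.0, -0.0, 0.0571], [-28.9, -22.2, 7.1], 70]]
[[[0.0, -0.0, 0.0572], [-30.1, -20.5, 7.2], 70], [[0.0, -0.0, 0.0571], [-31.3, -18.8, 7.1], 70], [[0.0, -0.0, 0.0572], [-32.3, -16.9, 7.2], 70], [[0.0, -0.0, 0.0571], [-33.2, -15.1, 7.1], 70], [[0.0, -0.0, 0.0572], [-34.0, -13.1, 7.2], 70]]
[[[0.0, -0.0, 0.0571], [-34.7, -11.2, 7.1], 70], [[0.0, -0.0, 0.0572], [-35.3, -9.2, 7.2], 70], [[0.0, -0.0, 0.0571], [-35.7, -7.2, 7.1], 70], [[-0.0, -0.0, 0.0572], [-36.1, -5.1, 7.2], 70], [[-0.0, -0.0, 0.0571], [-36.3, -3.0, 7.1], 70]]
[[[-0.0, -0.0, 0.0572], [-36.4, -0.9, 7.2], 70]]
```

>>> {"api": "step_arm", "payload": {
  "targets": [
    [[0, 0, 0.047], [-31, -25, 3], 70],
    [[0, 0, 0.047], [-32, -23, 3], 70],
    [[0, 0, 0.047], [-33, -22, 3], 70],
    [[0, 0, 0.047], [-34, -20, 3], 70],
    [[0, 0, 0.047], [-35, -18, 3], 70]
  ]
}}

```text
time: 1.32
tool_pos: [0.3131, 0.4787, 0.2888]
tcp_rot: [0.839, 3.027, 0.0]
wrist_force: [1.0, 0.3, 0.4]
width: 0.817
grip_force: 0.0
```

>>> {"api": "step_arm", "payload": {
  "targets": [
    [[0, 0, 0.047], [-36, -17, 3], 70],
    [[0, 0, 0.047], [-37, -15, 3], 70],
    [[0, 0, 0.047], [-37, -13, 3], 70],
    [[0, 0, 0.047], [-38, -11, 3], 70],
    [[0, 0, 0.047], [-38, -10, 3], 70]
  ]
}}

```text
time: 1.73
tool_pos: [0.4246, 0.315, 0.2741]
tcp_rot: [1.188, 2.908, 0.001]
wrist_force: [0.5, -0.2, -0.3]
width: 0.821
grip_force: 0.0
```

>>> {"api": "step_arm", "payload": {
  "targets": [
    [[0, 0, 0.047], [-39, -8, 3], 70],
    [[0, 0, 0.047], [-39, -6, 3], 70],
    [[0, 0, 0.057], [-26, -25, 7], 70],
    [[0, 0, 0.057], [-28, -24, 7], 70],
    [[0, 0, 0.057], [-29, -22, 7], 70]
  ]
}}

```text
time: 2.15
tool_pos: [0.4617, 0.1402, 0.2469]
tcp_rot: [1.563, 2.724, 0.001]
wrist_force: [0.4, -0.1, 0.4]
width: 0.825
grip_force: 0.0
```

>>> {"api": "step_arm", "payload": {
  "targets": [
    [[0, 0, 0.057], [-30, -20, 7], 70],
    [[0, 0, 0.057], [-31, -19, 7], 70],
    [[0, 0, 0.057], [-32, -17, 7], 70],
    [[0, 0, 0.057], [-33, -15, 7], 70],
    [[0, 0, 0.057], [-34, -13, 7], 70]
  ]
}}

```text
time: 2.57
tool_pos: [0.4493, -0.0406, 0.212]
tcp_rot: [1.934, 2.475, 0.001]
wrist_force: [1.0, 0.3, -0.9]
width: 0.82
grip_force: 0.0
```

>>> {"api": "step_arm", "payload": {
  "targets": [
    [[0, 0, 0.057], [-35, -11, 7], 70],
    [[0, 0, 0.057], [-35, -9, 7], 70],
    [[0, 0, 0.057], [-36, -7, 7], 70],
    [[0, 0, 0.057], [-36, -5, 7], 70],
    [[0, 0, 0.057], [-36, -3, 7], 70]
  ]
}}

```text
time: 2.98
tool_pos: [0.4382, -0.2226, 0.177]
tcp_rot: [2.266, 2.175, 0.001]
wrist_force: [1.0, -0.4, -0.5]
width: 0.82
grip_force: 0.0
```

Run:
```python
from plan import *
print(nose_length)
c=[.4348,-.2592]
e=plan([([*c,.125],down(-.1),4),([*c,.090],down(-.1),4)],68)
```

```text
0.0726
[[[0.0003, 0.0001, 0.0147], [-9.2, -0.5, 13.0], 68], [[0.0002, 0.0001, 0.0147], [-9.2, -0.4, 13.0], 68], [[0.0003, 0.0001, 0.0147], [-9.2, -0.2, 13.0], 68], [[0.0002, 0.0001, 0.0148], [-9.2, -0.0, 13.0], 68], [[0.0, 0.0, -0.0], [0.0, -0.0, 8.8], 68]]
[[[0.0, 0.0, -0.0], [0.0, -0.0, 8.7], 68], [[0.0, 0.0, -0.0], [0.0, -0.0, 8.8], 68], [[0.0, 0.0, -0.0], [0.0, -0.1, 8.7], 68]]
```

>>> {"api": "step_arm", "payload": {
  "targets": [
    [[0, 0, 0.015], [-9.2, -0.5, 13], 68],
    [[0, 0, 0.015], [-9.2, -0.4, 13], 68],
    [[0, 0, 0.015], [-9.2, -0.2, 13], 68],
    [[0, 0, 0.014], [-9.2, 0, 13], 68],
    [[0, 0, 0], [0, 0, 9], 68]
  ]
}}

```text
time: 3.4
tool_pos: [0.435, -0.2585, 0.1151]
tcp_rot: [2.328, 2.109, -0.001]
wrist_force: [-0.2, -0.4, 0.2]
width: 0.797
grip_force: 0.0
```

>>> {"api": "step_arm", "payload": {
  "targets": [
    [[0, 0, 0], [0, 0, 9], 68],
    [[0, 0, 0], [0, 0, 9], 68],
    [[0, 0, 0], [0, 0, 8], 68],
    [[0, 0, 0], [0, 0, 0], 68]
  ]
}}

```text
time: 3.73
tool_pos: [0.4343, -0.2561, 0.0882]
tcp_rot: [-2.323, -2.11, 0.001]
wrist_force: [-1.4, -0.5, 0.7]
width: 0.796
grip_force: 0.0
```

>>> {"api": "step_arm", "payload": {
  "targets": [
    [[0, 0, 0], [0, 0, 0], 40],
    [[0, 0, 0], [0, 0, 0], 40],
    [[0, 0, 0], [0, 0, 0], 40],
    [[0, 0, 0], [0, 0, 0], 40],
    [[0, 0, 0], [0, 0, 0], 40]
  ],
  "grip_force": 50
}}

```text
time: 4.15
tool_pos: [0.4357, -0.2574, 0.0905]
tcp_rot: [2.326, 2.11, 0.001]
wrist_force: [0.7, 0.2, 0.5]
width: 0.528
grip_force: 53.7
```

>>> {"api": "step_arm", "payload": {
  "targets": [
    [[0, 0, 0], [0, 0, 0], 40],
    [[0, 0, 0], [0, 0, 0], 40],
    [[0, 0, 0], [0, 0, 0], 40]
  ]
}}

```text
time: 4.4
tool_pos: [0.4357, -0.2574, 0.0905]
tcp_rot: [2.326, 2.11, 0.001]
wrist_force: [-0.2, 1.5, 4.3]
width: 0.522
grip_force: 54.2
```

```bash
cat >> plan.py <<'E'
YAW=-.24
def shaft(yaw=YAW):
    return R.from_euler("z",yaw).as_matrix()@R.from_euler("y",-np.pi/6).as_matrix()
def toolrot(th,A=None):
    A=shaft() if A is None else A
    y=A@[np.cos(th),np.sin(th),0];z=-A[:,2];return np.c_[np.cross(y,z),y,z]
SEAT=np.array([.587,-.0487,.089])
E
python3 - <<'E'
from plan import *
A=shaft();t=SEAT+A[:,2]*.170
plan([([.4357,-.2574,.23],down(-.1),4),(t,toolrot(-.22),11)],40)
E
```

```text
[[[0.0003, 0.0001, 0.0007], [0.0, 0.0, -34.9], 40], [[0.0002, 0.0, 0.0007], [0.0, 0.0, -34.9], 40], [[0.0003, 0.0001, 0.0007], [0.0, 0.0, -34.9], 40], [[0.0002, 0.0, 0.0007], [0.0, 0.1, -34.8], 40], [[-0.0478, 0.0019, 0.032], [21.3, 4.1, -0.6], 40]]
[[[-0.0478, 0.0019, 0.032], [21.5, 3.5, -0.3], 40], [[-0.0478, 0.0019, 0.032], [21.6, 2.8, -0.2], 40], [[-0.0478, 0.0019, 0.032], [21.6, 2.1, 0.0], 40], [[-0.0478, 0.0019, 0.032], [21.7, 1.4, 0.1], 40], [[-0.0478, 0.0019, 0.032], [21.7, 0.7, 0.2], 40]]
[[[-0.0478, 0.0019, 0.032], [21.7, 0.0, 0.3], 40], [[-0.0478, 0.002, 0.0319], [21.7, -0.7, 0.3], 40], [[-0.0478, 0.0019, 0.032], [21.7, -1.4, 0.3], 40], [[-0.0479, 0.002, 0.0319], [21.7, -2.1, 0.3], 40], [[-0.0478, 0.0019, 0.032], [21.5, -2.8, 0.2], 40]]
```

>>> {"api": "step_arm", "payload": {
  "targets": [
    [[0, 0, 0], [0, 0, -20], 40],
    [[0, 0, 0], [0, 0, -40], 40],
    [[0, 0, 0], [0, 0, -40], 40],
    [[0, 0, 0], [0, 0, -40], 40],
    [[-0.048, 0.002, 0.032], [21.3, 4.1, -0.6], 40]
  ]
}}

```text
time: 4.82
tool_pos: [0.4457, -0.2412, 0.2394]
tcp_rot: [2.324, 2.039, 0.056]
wrist_force: [2.7, -1.2, 0.1]
width: 0.526
grip_force: 53.6
```

>>> {"api": "step_arm", "payload": {
  "targets": [
    [[-0.048, 0.002, 0.032], [21.5, 3.5, -0.3], 40],
    [[-0.048, 0.002, 0.032], [21.6, 2.8, -0.2], 40],
    [[-0.048, 0.002, 0.032], [21.6, 2.1, 0], 40],
    [[-0.048, 0.002, 0.032], [21.7, 1.4, 0.1], 40],
    [[-0.048, 0.002, 0.032], [21.7, 0.7, 0.2], 40]
  ]
}}

```text
time: 5.23
tool_pos: [0.4715, -0.1313, 0.2325]
tcp_rot: [2.345, 1.743, 0.298]
wrist_force: [0.5, 0.8, -2.4]
width: 0.528
grip_force: 53.5
```

>>> {"api": "step_arm", "payload": {
  "targets": [
    [[-0.048, 0.002, 0.032], [21.7, 0, 0.3], 40],
    [[-0.048, 0.002, 0.032], [21.7, -0.7, 0.3], 40],
    [[-0.048, 0.002, 0.032], [21.7, -1.4, 0.3], 40],
    [[-0.048, 0.002, 0.032], [21.7, -2.1, 0.3], 40],
    [[-0.048, 0.002, 0.032], [21.5, -2.8, 0.2], 40]
  ]
}}

```text
time: 5.65
tool_pos: [0.5023, -0.0273, 0.2352]
tcp_rot: [2.312, 1.436, 0.515]
wrist_force: [0.6, -0.4, -2.7]
width: 0.528
grip_force: 53.5
```

>>> {"api": "step_arm", "payload": {
  "targets": [
    [[0, 0, 0], [0, 0, 0], 40],
    [[0, 0, 0], [0, 0, 0], 40]
  ]
}}

```text
time: 5.82
tool_pos: [0.5019, -0.027, 0.2347]
tcp_rot: [2.31, 1.444, 0.511]
wrist_force: [0.3, 0.2, -2.5]
width: 0.525
grip_force: 53.5
```

Run:
```python
from plan import *
T=read_camera("top");S=read_camera("scene");s=read_state()
print(s["q"],s["tool_pos"],s["tcp_rot"],s["wrist_force"])
p,M=cur();A=shaft();print("in seat frame",(p-SEAT)@A, R.from_matrix(toolrot(-.22).T@M).as_rotvec())
pr={n:proj(n,[SEAT+.044*A[:,2],SEAT,p+M@[0,0,.0905],p+M@[0,0,.0645]]) for n in("top","scene")};print(pr)
for n in pr:
    print(n,[(np.round(r["at"]).tolist(),round(r["score"],2)) for r in tip_of(n,"carrier_centre")])
def cr(im,c):c=np.round(c).astype(int);return cv2.resize(im[c[1]-33:c[1]+33,c[0]-44:c[0]+44],(400,300),interpolation=cv2.INTER_CUBIC)
cv2.imwrite("pics/m4.png",np.hstack([cr(T,pr["top"][2]),cr(S,pr["scene"][2])])[:,:,::-1])
cv2.imwrite("pics/top1.png",T[:,:,::-1]);cv2.imwrite("pics/scene1.png",S[:,:,::-1])
```

```text
[-0.0573 -0.2515  2.3247 -0.1689  0.5583  0.5189] [ 0.5027 -0.0284  0.2356] [2.3109 1.4401 0.5115] [ 0.2808 -0.6471 -1.5514]
in seat frame [-0.0018 -0.0004  0.1703] [ 0.0005  0.0017 -0.0033]
{'top': array([[363.5026, 221.0295],
       [363.7595, 215.7119],
       [363.2153, 226.4602],
       [363.0663, 229.9784]]), 'scene': array([[358.2968, 261.9705],
       [367.7303, 271.1186],
       [349.4174, 254.649 ],
       [343.269 , 248.7207]])}
top [([228.0, 362.0], 0.79), ([307.0, 399.0], 0.69)]
scene [([357.0, 292.0], 0.7), ([249.0, 342.0], 0.58)]
```

View pics/m4.png

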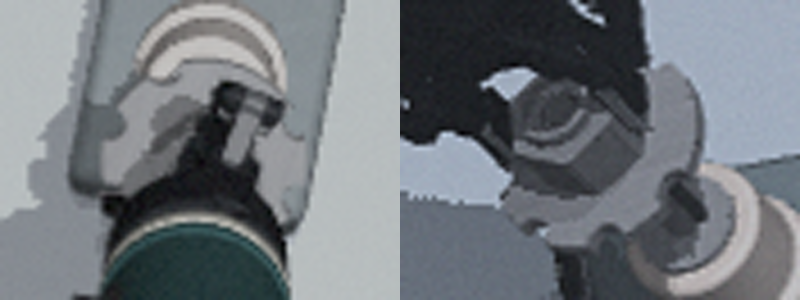

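>>> {"api": "step_arm", "payload": {
  "targets": [
    [[0, 0, 0], [0, 0, 10], 40],
    [[0, 0, 0], [0, 0, 10], 40],
    [[0, 0, 0], [0, 0, 10], 40],
    [[0, 0, 0], [0, 0, 3], 40],
    [[0, 0, 0], [0, 0, 0], 40]
  ]
}}

```text
time: 6.43
tool_pos: [0.519, -0.0325, 0.2057]
tcp_rot: [2.313, 1.439, 0.511]
wrist_force: [0.3, -1.0, -3.5]
width: 0.528
grip_force: 53.6
```

```bash
cat > look.py <<'E'
from plan import *
import sys
T=read_camera("top");S=read_camera("scene")
def st(k=4):
    a=[]
    for i in range(k):
        s=read_state();a.append(np.r_[s["tool_pos"],s["wrist_force"],s["torque"]]);read_camera("top") if i<k-1 else 0
    return np.mean(a,0),s
a,s=st();A=shaft();M=R.from_rotvec(s["tcp_rot"]).as_matrix()
print("t",s["time"],"seatframe mm",(a[:3]-SEAT)@A*1e3,"F tool",a[3:6]@M,"tq",a[6:]@M,"rot",R.from_matrix(toolrot(-.22).T@M).as_rotvec())
if len(sys.argv)>1:
    c={"top":(363,220),"scene":(358,262)}
    if len(sys.argv)>2:c={"top":(241,298),"scene":(246,228)}
    cr=lambda im,c:cv2.resize(im[c[1]-30:c[1]+30,c[0]-40:c[0]+40],(400,300),interpolation=cv2.INTER_CUBIC)
    cv2.imwrite(f"pics/{sys.argv[1]}.png",np.hstack([cr(T,c["top"]),cr(S,c["scene"])])[:,:,::-1])
E
python3 look.py m5
```

```text
t 6.6833 seatframe mm [ -1.0284   0.0275 137.4946] F tool [-0.1851 -1.0311  1.9446] tq [ 0.3925 -0.1029  0.0111] rot [-0.0019  0.0028 -0.002 ]
```

View pics/m5.png

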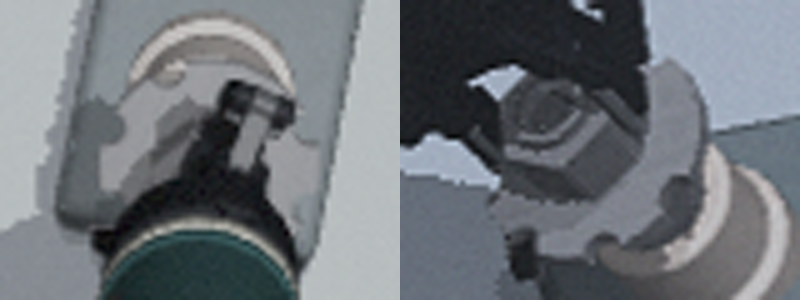

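>>> {"api": "step_arm", "payload": {
  "targets": [
    [[0, 0, 0], [0, 1, 2], 40],
    [[0, 0, 0], [0, 0, 2], 40],
    [[0, 0, 0], [0, 0, 2], 40],
    [[0, 0, 0], [0, 0, 0], 40]
  ]
}}

```text
time: 7.02
tool_pos: [0.5232, -0.033, 0.2029]
tcp_rot: [2.311, 1.438, 0.515]
wrist_force: [0.6, 0.7, -1.7]
width: 0.53
grip_force: 53.6
```

```bash
python3 look.py
```

```text
t 7.2667 seatframe mm [ -0.012   -0.0019 131.6092] F tool [ 0.7196 -1.162   2.7899] tq [ 0.4224  0.1464 -0.0004] rot [-0.0014  0.0028 -0.0021]
```

>>> {"api": "step_arm", "payload": {
  "targets": [
    [[0, 0, 0], [0, 0, 2], 40],
    [[0, 0, 0], [0, 0, 2], 40],
    [[0, 0, 0], [0, 0, 0], 40]
  ]
}}

```text
time: 7.52
tool_pos: [0.5252, -0.0335, 0.1994]
tcp_rot: [2.31, 1.438, 0.515]
wrist_force: [0.3, 1.8, -2.2]
width: 0.527
grip_force: 53.6
```

```bash
python3 look.py
```

```text
t 7.7667 seatframe mm [  0.0642   0.0476 127.5443] F tool [ 2.687  -1.4178  4.1651] tq [ 0.4782  0.4954 -0.0029] rot [-0.0016  0.0029 -0.002 ]
```

>>> {"api": "step_arm", "payload": {
  "targets": [
    [[0, 0, 0], [1, 0, 0], 40],
    [[0, 0, 0], [0, 0, 0], 40],
    [[0, 0, 0], [0, 0, 0], 40]
  ]
}}

```text
time: 8.02
tool_pos: [0.5253, -0.033, 0.1997]
tcp_rot: [2.31, 1.438, 0.513]
wrist_force: [-0.4, -0.4, -1.5]
width: 0.528
grip_force: 53.3
```

```bash
python3 look.py
```

```text
t 8.2667 seatframe mm [  0.2186   0.6935 127.6861] F tool [ 0.1953 -0.9316  1.075 ] tq [ 0.418  -0.0941 -0.0075] rot [-0.0015  0.0024 -0.002 ]
```

>>> {"api": "step_arm", "payload": {
  "targets": [
    [[0, 0, 0], [0.5, 0, 0], 40],
    [[0, 0, 0], [0.5, 0, 0], 40],
    [[0, 0, 0], [0, 0, 0], 40]
  ]
}}

```text
time: 8.52
tool_pos: [0.5259, -0.0318, 0.1999]
tcp_rot: [2.31, 1.438, 0.514]
wrist_force: [-0.2, -0.7, -1.9]
width: 0.527
grip_force: 53.3
```

```bash
python3 look.py
```

```text
t 8.7667 seatframe mm [  0.4634   1.88   127.6654] F tool [-0.3256 -0.6983  2.2524] tq [ 0.3842 -0.0845 -0.0061] rot [-0.0015  0.0026 -0.0021]
```

>>> {"api": "step_arm", "payload": {
  "targets": [
    [[0, 0, 0], [0, 0, 2], 40],
    [[0, 0, 0], [0, 0, 1], 40],
    [[0, 0, 0], [0, 0, 1], 40],
    [[0, 0, 0], [0, 0, 0], 40]
  ]
}}

```text
time: 9.1
tool_pos: [0.5277, -0.0323, 0.196]
tcp_rot: [2.311, 1.438, 0.514]
wrist_force: [-0.3, -0.1, -1.6]
width: 0.529
grip_force: 53.4
```

```bash
python3 look.py
```

```text
t 9.35 seatframe mm [  0.3722   1.8409 123.5848] F tool [-0.3854 -1.3566  1.984 ] tq [ 0.4186 -0.1374  0.0152] rot [-0.0013  0.0025 -0.002 ]
```

>>> {"api": "step_arm", "payload": {
  "targets": [
    [[0, 0, 0], [0, 0, 1], 40],
    [[0, 0, 0], [0, 0, 1], 40],
    [[0, 0, 0], [0, 0, 1], 40],
    [[0, 0, 0], [0, 0, 0], 40]
  ]
}}

```text
time: 9.68
tool_pos: [0.5293, -0.0327, 0.1936]
tcp_rot: [2.31, 1.438, 0.514]
wrist_force: [0.5, -1.3, -2.3]
width: 0.53
grip_force: 53.4
```

```bash
python3 look.py
```

```text
t 9.9333 seatframe mm [  0.4118   1.8406 120.5945] F tool [-0.9964 -1.1783  2.6066] tq [ 0.3966 -0.1885  0.011 ] rot [-0.0013  0.0025 -0.002 ]
```

>>> {"api": "step_arm", "payload": {
  "targets": [
    [[0, 0, 0], [-0.4, 0, 1], 40],
    [[0, 0, 0], [0, 0, 1], 40],
    [[0, 0, 0], [0, 0, 1], 40],
    [[0, 0, 0], [0, 0, 0], 40]
  ]
}}

```text
time: 10.27
tool_pos: [0.5305, -0.0333, 0.1909]
tcp_rot: [2.311, 1.438, 0.514]
wrist_force: [-0.4, -0.3, -1.9]
width: 0.523
grip_force: 53.4
```

```bash
python3 look.py
```

```text
t 10.5167 seatframe mm [  0.3827   1.5092 117.6304] F tool [-0.3297 -0.8741  1.4019] tq [ 0.4084 -0.0801 -0.0105] rot [-0.0015  0.0026 -0.0021]
```

>>> {"api": "step_arm", "payload": {
  "targets": [
    [[0, 0, 0], [0, 0, 1], 40],
    [[0, 0, 0], [0, 0, 1], 40],
    [[0, 0, 0], [0, 0, 0], 40]
  ]
}}

```text
time: 10.77
tool_pos: [0.5315, -0.0336, 0.1892]
tcp_rot: [2.311, 1.438, 0.514]
wrist_force: [0.1, 0.0, -2.0]
width: 0.528
grip_force: 53.4
```

```bash
python3 look.py
```

```text
t 11.0167 seatframe mm [  0.355    1.4799 115.6255] F tool [ 0.0302 -0.7368  1.8463] tq [ 0.4031 -0.0898 -0.0133] rot [-0.0015  0.0026 -0.002 ]
```

>>> {"api": "step_arm", "payload": {
  "targets": [
    [[0, 0, 0], [0, 0, 2], 40],
    [[0, 0, 0], [0, 0, 2], 40],
    [[0, 0, 0], [0, 0, 2], 40],
    [[0, 0, 0], [0, 0, 0], 40]
  ]
}}

```text
time: 11.35
tool_pos: [0.5344, -0.0343, 0.1836]
tcp_rot: [2.311, 1.438, 0.513]
wrist_force: [-0.1, -0.3, -1.6]
width: 0.528
grip_force: 53.4
```

```bash
python3 look.py
```

```text
t 11.6 seatframe mm [  0.3544   1.4944 109.574 ] F tool [-0.3519 -0.932   2.034 ] tq [ 0.4061 -0.0934 -0.0034] rot [-0.0016  0.0026 -0.0021]
```

>>> {"api": "step_arm", "payload": {
  "targets": [
    [[0, 0, 0], [0, 0, 2], 40],
    [[0, 0, 0], [0, 0, 2], 40],
    [[0, 0, 0], [0, 0, 0], 40]
  ]
}}

```text
time: 11.85
tool_pos: [0.5364, -0.0348, 0.1804]
tcp_rot: [2.311, 1.438, 0.514]
wrist_force: [-0.6, 0.2, -2.6]
width: 0.527
grip_force: 53.4
```

```bash
python3 look.py
```

```text
t 12.1 seatframe mm [  0.3662   1.4953 105.5993] F tool [-0.3206 -1.0377  2.3386] tq [ 0.4026 -0.0798  0.0151] rot [-0.0016  0.0026 -0.002 ]
```

>>> {"api": "step_arm", "payload": {
  "targets": [
    [[0, 0, 0], [0, 0, 2], 40],
    [[0, 0, 0], [0, 0, 2], 40],
    [[0, 0, 0], [0, 0, 2], 40],
    [[0, 0, 0], [0, 0, 0], 40]
  ]
}}

```text
time: 12.43
tool_pos: [0.5392, -0.0355, 0.175]
tcp_rot: [2.311, 1.438, 0.513]
wrist_force: [-0.3, 0.6, -1.8]
width: 0.525
grip_force: 53.4
```

```bash
python3 look.py
```

```text
t 12.6833 seatframe mm [ 0.3611  1.5321 99.5728] F tool [-0.3282 -0.8793  1.4759] tq [ 0.4071 -0.1287  0.0037] rot [-0.0015  0.0026 -0.0021]
```

>>> {"api": "step_arm", "payload": {
  "targets": [
    [[0, 0, 0], [0, 0, 2], 40],
    [[0, 0, 0], [0, 0, 2], 40],
    [[0, 0, 0], [0, 0, 1], 40],
    [[0, 0, 0], [0, 0, 0], 40]
  ]
}}

```text
time: 13.02
tool_pos: [0.5416, -0.0359, 0.172]
tcp_rot: [2.311, 1.438, 0.514]
wrist_force: [-10.7, 2.7, 10.1]
width: 0.528
grip_force: 55.5
```

```bash
python3 look.py
```

```text
t 13.2667 seatframe mm [ 0.7269  1.634  95.4463] F tool [ -0.5335  -3.9765 -12.8631] tq [ 0.958  -0.4767  0.07  ] rot [-0.0015  0.0025 -0.0018]
```

```bash
python3 look.py m6
```

```text
t 13.5167 seatframe mm [ 0.7206  1.6249 95.4532] F tool [ -0.1479  -4.0138 -12.658 ] tq [ 0.9525 -0.4632  0.0449] rot [-0.0016  0.0025 -0.0018]
```

View pics/m6.png

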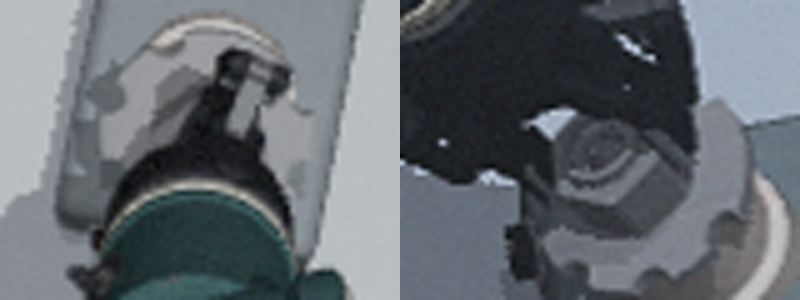

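>>> {"api": "step_arm", "payload": {
  "targets": [
    [[0, 0, 0], [0, -0.7, 0], 40],
    [[0, 0, 0], [0, 0, 0], 40],
    [[0, 0, 0], [0, 0, 0], 40]
  ]
}}

```text
time: 13.77
tool_pos: [0.5415, -0.0359, 0.172]
tcp_rot: [2.31, 1.437, 0.515]
wrist_force: [-6.3, 0.8, 7.7]
width: 0.524
grip_force: 54.9
```

```bash
python3 look.py
```

```text
t 14.0167 seatframe mm [ 0.6077  1.6487 95.4729] F tool [ -1.5901  -2.7296 -10.4315] tq [ 0.6926 -0.6052  0.0116] rot [-0.0026  0.0027 -0.0019]
```

>>> {"api": "step_arm", "payload": {
  "targets": [
    [[0, 0, 0], [0, 0, 0.7], 40],
    [[0, 0, 0], [0, 0, 0], 40],
    [[0, 0, 0], [0, 0, 0], 40]
  ]
}}

```text
time: 14.27
tool_pos: [0.5417, -0.0358, 0.1719]
tcp_rot: [2.31, 1.437, 0.515]
wrist_force: [-14.3, 2.2, 14.5]
width: 0.533
grip_force: 56.3
```

```bash
python3 look.py
```

```text
t 14.5167 seatframe mm [ 0.6602  1.7231 95.3478] F tool [ -1.6857  -4.6795 -20.3691] tq [ 1.0764 -0.7492  0.0393] rot [-0.0024  0.0025 -0.0018]
```

```bash
cat > f4.py <<'E'
from fit import *
from plan import shaft,SEAT
from scipy.ndimage import map_coordinates as mc
o=np.load("seat.npy")
G={n:cv2.cvtColor(read_camera(n),cv2.COLOR_RGB2GRAY).astype(float) for n in("top","scene")}
A=shaft()@R.from_euler("z",-.22).as_matrix()
def off(P,d):
    t=np.roll(P,-1,0)-np.roll(P,1,0);nn=np.c_[t[:,1],-t[:,0],0*t[:,0]];return P+d*nn/np.linalg.norm(nn,axis=1)[:,None]
C=disc(.0075,.010)[::3]
def sc(o,ns):
    e=0
    for n in ns:
        for P,w in((C,1),(circ(.017,.049),.4)):
            a,b=[(lambda u:mc(G[n],[u[:,1],u[:,0]],order=1))(proj(n,off(P,d)@A.T+o)) for d in(.0018,-.0018)]
            e+=w*np.minimum(abs(a-b),50).mean()
    return e
for ns in(["scene"],["scene","top"]):
    r=DE(lambda v:-sc(o+shaft()@v,ns),[(-.006,.006),(-.006,.006),(-.004,.012)],popsize=20,maxiter=50,seed=2,polish=False);print(ns,"offset in seat frame",r.x,r.fun)
    for s in np.arange(-2,9,1)*1e-3:
        q=DE(lambda v:-sc(o+shaft()@[*v,s],ns),[(-.005,.005)]*2,popsize=10,maxiter=12,seed=2,polish=False);print(round(s*1e3),np.round(q.x*1e3,1),round(-q.fun,2))
E
python3 f4.py
```

```text
['scene'] offset in seat frame [0.0001 0.0023 0.0004] -34.5538350473842
-2 [-0.4  4. ] 34.51
-1 [-0.2  3.4] 34.52
0 [0.1 2.5] 34.48
1 [0.3 1.8] 34.51
2 [0.6 1.1] 34.46
3 [0.7 0.6] 34.51
4 [ 1.  -0.2] 34.49
5 [ 1.3 -0.8] 34.42
6 [ 1.6 -1.4] 34.4
7 [ 1.9 -2.1] 34.35
8 [ 2.  -2.7] 34.31
['scene', 'top'] offset in seat frame [ 0.0005 -0.0004  0.0046] -61.34455061263334
-2 [0.4 3.8] 56.28
-1 [0.7 3.2] 56.58
0 [1.3 2.5] 56.87
1 [1.6 1.6] 57.78
2 [1.9 1.2] 58.62
3 [0.3 0.4] 60.34
4 [0.5 0. ] 61.15
5 [ 0.7 -0.4] 61.26
6 [ 1.1 -1. ] 60.51
7 [ 1.5 -1.3] 59.32
8 [ 1.7 -1.7] 57.45
```

>>> {"api": "step_arm", "payload": {
  "targets": [
    [[0, 0, 0], [0, 0, -1.0], 40],
    [[0, 0, 0], [0, 0, -0.3], 40],
    [[0, 0, 0], [0, 0, 0], 40]
  ]
}}

```text
time: 14.87
tool_pos: [0.5414, -0.0358, 0.1721]
tcp_rot: [2.309, 1.437, 0.515]
wrist_force: [-4.1, 0.0, 4.6]
width: 0.526
grip_force: 54.2
```

```bash
python3 look.py
```

```text
t 15.1167 seatframe mm [ 0.5075  1.6766 95.5756] F tool [-2.2497 -0.0904 -6.7199] tq [ 0.301  -0.5959  0.0258] rot [-0.0026  0.0029 -0.002 ]
```

>>> {"api": "step_arm", "payload": {
  "targets": [
    [[0, 0, 0], [0, 0, 0], 60],
    [[0, 0, 0], [0, 0, 0], 60],
    [[0, 0, 0], [0, 0, 0], 60],
    [[0, 0, 0], [0, 0, 0], 60]
  ]
}}

```text
time: 15.45
tool_pos: [0.5411, -0.0356, 0.1713]
tcp_rot: [2.31, 1.438, 0.514]
wrist_force: [0.6, 0.6, -0.1]
width: 0.702
grip_force: 0.0
```

```bash
python3 look.py; python3 f4.py | grep -v "^[-0-9]"
```

```text
t 15.7 seatframe mm [-0.2755  1.7448 95.1649] F tool [ 0.0007 -0.1166  0.3479] tq [ 0.253  -0.0439 -0.0014] rot [-0.0015  0.0027 -0.002 ]
['scene'] offset in seat frame [ 0.0001 -0.0007  0.0054] -37.336824247904616
['scene', 'top'] offset in seat frame [-0.0001 -0.0004  0.0051] -68.50449387793202
```

```bash
cat > f5.py <<'E'
from fit import *
from plan import shaft
from scipy.ndimage import map_coordinates as mc
o=np.load("seat.npy");A=shaft()
G={n:cv2.imread(f"pics/{n}0.png",0).astype(float) for n in("top","scene")}
def val(n,P,v):u=proj(n,P@A.T+v);return mc(G[n],[u[:,1],u[:,0]],order=1)
def e(v,parts,sgn):
    t=0
    for r,z in parts:
        for n in G:
            d=val(n,circ(r+.0015,z),v)-val(n,circ(r-.0015,z),v);t+=np.clip(d*sgn,-50,50).mean()
    return t
for nm,parts,sg in(("shoulder24",[(.024,0)],1),("head34",[(.034,0)],-1)):
    for s in np.arange(-4,11,2)*1e-3:
        q=DE(lambda v:-e(o+A@[*v,s],parts,sg),[(-.006,.006)]*2,popsize=10,maxiter=15,seed=2,polish=False);print(nm,round(s*1e3),np.round(q.x*1e3,1),round(-q.fun,2))
E
python3 f5.py
```

```text
shoulder24 -4 [-1.3  1.2] 55.99
shoulder24 -2 [-0.7  1.1] 60.21
shoulder24 0 [-0.2  0.3] 62.61
shoulder24 2 [ 0.4 -0.7] 60.6
shoulder24 4 [ 0.8 -2.1] 55.34
shoulder24 6 [ 1.3 -3.5] 49.99
shoulder24 8 [ 1.8 -4.8] 45.58
shoulder24 10 [ 2.4 -6. ] 40.31
head34 -4 [ 0.9 -0.4] 68.35
head34 -2 [ 1.4 -0.5] 64.23
head34 0 [ 2.2 -0.4] 60.24
head34 2 [ 2.8 -0.5] 54.46
head34 4 [ 3.4 -0.4] 48.19
head34 6 [ 4.1 -0.2] 43.39
head34 8 [ 4.4 -0.1] 39.31
head34 10 [ 4.6 -0.4] 34.5
```

```bash
cat > f6.py <<'E'
from fit import *
K={}
for n in("scene","top"):
    read_camera(n);rs=cut_out(n,"cap");print(n,[(round(r["score"],2),int(r["region"].sum()),np.round(r["extent"]).tolist()) for r in rs])
    pt={"scene":(232,245),"top":(298,242)}[n];rs=[r for r in rs if r["region"][pt]]
    if rs:K[n]=up(rs[0]["region"])
def ren(n,p):
    o=np.array([*p,0]);im=blank();fill(im,proj(n,np.r_[circ(.029,0),circ(.029,.012)]+o));fill(im,proj(n,np.r_[circ(.015,.012),circ(.015,.042)]+o));return im
for ns in(["scene"],["top"],["scene","top"]):
    if all(n in K for n in ns):
        r=DE(lambda p:-np.mean([iou(ren(n,p),K[n]) for n in ns]),[(.40,.46),(.21,.28)],maxiter=30,seed=1,polish=False);print(ns,r.x,r.fun)
E
python3 f6.py
python3 - <<'E'
from plan import *
A=shaft();p,M=cur();q=p+A[:,2]*.09
plan([(q,M,4),([.43,.244,.25],down(.52),14)],65)
E
```

```text
[[[0.0, 0.0, 0.0], [0.1, 0.0, -22.5], 65], [[0.0, 0.0, 0.0], [0.0, 0.0, -22.5], 65], [[0.0, 0.0, 0.0], [0.1, 0.1, -22.5], 65], [[0.0, 0.0, 0.0], [0.0, 0.0, -22.5], 65], [[0.0377, 0.0103, -0.0681], [15.4, -11.6, -4.6], 65]]
[[[0.0377, 0.0103, -0.0682], [16.2, -10.6, -4.1], 65], [[0.0377, 0.0103, -0.0681], [16.9, -9.7, -3.5], 65], [[0.0377, 0.0103, -0.0682], [17.6, -8.6, -3.0], 65], [[0.0377, 0.0103, -0.0681], [18.2, -7.5, -2.5], 65], [[0.0377, 0.0103, -0.0682], [18.7, -6.3, -2.0], 65]]
[[[0.0377, 0.0103, -0.0681], [19.1, -5.1, -1.6], 65], [[0.0377, 0.0103, -0.0682], [19.4, -3.8, -1.3], 65], [[0.0376, 0.0103, -0.0681], [19.6, -2.6, -0.9], 65], [[0.0377, 0.0103, -0.0682], [19.7, -1.3, -0.7], 65], [[0.0376, 0.0103, -0.0681], [19.8, 0.1, -0.4], 65]]
[[[0.0377, 0.0103, -0.0682], [19.7, 1.4, -0.3], 65], [[0.0376, 0.0102, -0.0681], [19.6, 2.8, -0.1], 65], [[0.0377, 0.0103, -0.0682], [19.4, 4.0, -0.1], 65]]Traceback (most recent call last):
  File "f6.py", line 4, in <module>
    read_camera(n);rs=cut_out(n,"cap");print(n,[(round(r["score"],2),int(r["region"].sum()),np.round(r["extent"]).tolist()) for r in rs])
                      ~~~~~~~^^^^^^^^^
ValueError: it knows: beaker, cap_centre, carrier, carrier_centre, drive_shaft, jar, lab_timer, mixer, rack, shaft_seat, spanner
```

```bash
sed -i 's/"cap")/"cap_centre")/' f6.py; python3 f6.py
python3 - <<'E'
from plan import *
A=shaft();p,M=cur();q=p+A[:,2]*.09
plan([(q,M,3),([.43,.244,.22],down(-.1),12)],65)
E
```

```text
scene [(0.97, 461, [233.0, 220.0, 260.0, 242.0])]
top [(0.83, 508, [229.0, 286.0, 258.0, 316.0])]
['scene'] [0.4271 0.2437] -0.9287878787878788
['top'] [0.427  0.2414] -0.9597122302158273
['scene', 'top'] [0.4271 0.2423] -0.9341359617524453
[[[0.0, 0.0, 0.0], [0.1, 0.0, -30.0], 65], [[0.0, 0.0, 0.0], [0.1, 0.1, -30.0], 65], [[0.0, 0.0, 0.0], [0.0, 0.0, -30.0], 65], [[0.044, -0.0019, -0.0291], [17.7, -14.7, -3.2], 65], [[0.044, -0.0019, -0.0291], [18.1, -14.3, -2.6], 65]]
[[[0.044, -0.0019, -0.0291], [18.5, -13.9, -2.1], 65], [[0.044, -0.0019, -0.0291], [18.9, -13.4, -1.5], 65], [[0.044, -0.0019, -0.0291], [19.3, -12.9, -0.9], 65], [[0.044, -0.0019, -0.0291], [19.7, -12.4, -0.4], 65], [[0.044, -0.0019, -0.0291], [20.0, -11.8, 0.1], 65]]
[[[0.044, -0.0019, -0.0291], [20.3, -11.2, 0.5], 65], [[0.044, -0.0019, -0.0291], [20.7, -10.6, 1.0], 65], [[0.044, -0.0019, -0.0291], [21.0, -10.0, 1.4], 65], [[0.044, -0.0019, -0.029], [21.2, -9.3, 1.7], 65], [[0.044, -0.0019, -0.0291], [21.5, -8.5, 2.1], 65]]
```

>>> {"api": "step_arm", "payload": {
  "targets": [
    [[0, 0, 0], [0, 0, -15], 65],
    [[0, 0, 0], [0, 0, -35], 65],
    [[0, 0, 0], [0, 0, -40], 65],
    [[0.044, -0.002, -0.029], [17.7, -14.7, -3.2], 65],
    [[0.044, -0.002, -0.029], [18.1, -14.3, -2.6], 65]
  ]
}}

```text
time: 16.47
tool_pos: [0.4866, 0.0198, 0.2487]
tcp_rot: [2.324, 1.546, 0.445]
wrist_force: [-0.9, 1.0, -0.3]
width: 0.764
grip_force: 0.0
```

>>> {"api": "step_arm", "payload": {
  "targets": [
    [[0.044, -0.002, -0.029], [18.5, -13.9, -2.1], 65],
    [[0.044, -0.002, -0.029], [18.9, -13.4, -1.5], 65],
    [[0.044, -0.002, -0.029], [19.3, -12.9, -0.9], 65],
    [[0.044, -0.002, -0.029], [19.7, -12.4, -0.4], 65],
    [[0.044, -0.002, -0.029], [20, -11.8, 0.1], 65]
  ]
}}

```text
time: 16.88
tool_pos: [0.4577, 0.1329, 0.2323]
tcp_rot: [2.347, 1.832, 0.229]
wrist_force: [0.4, -0.1, 0.8]
width: 0.763
grip_force: 0.0
```

>>> {"api": "step_arm", "payload": {
  "targets": [
    [[0.044, -0.002, -0.029], [20.3, -11.2, 0.5], 65],
    [[0.044, -0.002, -0.029], [20.7, -10.6, 1], 65],
    [[0.044, -0.002, -0.029], [21, -10, 1.4], 65],
    [[0.044, -0.002, -0.029], [21.2, -9.3, 1.7], 65],
    [[0.044, -0.002, -0.029], [21.5, -8.5, 2.1], 65]
  ]
}}

```text
time: 17.3
tool_pos: [0.4297, 0.2451, 0.2199]
tcp_rot: [-2.329, -2.107, 0.003]
wrist_force: [0.6, -0.5, -0.7]
width: 0.764
grip_force: 0.0
```

```bash
cat > f7.py <<'E'
from fit import *
from plan import shaft
from scipy.ndimage import map_coordinates as mc
o=np.load("seat.npy");A0=shaft()
I={n:read_camera(n) for n in("top","scene")}
G={n:cv2.cvtColor(I[n],cv2.COLOR_RGB2GRAY).astype(float) for n in I}
from f4lib import off
C=disc(.0075,.010)[::3]
def pose(v):return A0@R.from_euler("xyz",[v[3],v[4],v[5]]).as_matrix(),o+A0@v[:3]
def sc(v):
    A,q=pose(v);e=0
    for n in G:
        for P,w in((C,1),(circ(.017,.049),.4),(circ(.0135,.049),.2)):
            a,b=[(lambda u:mc(G[n],[u[:,1],u[:,0]],order=1))(proj(n,off(P,d)@A.T+q)) for d in(.0018,-.0018)]
            e+=w*np.minimum(abs(a-b),50).mean()
    return e
r=DE(lambda v:-sc(v),[(-.006,.006),(-.006,.006),(-.004,.012),(-.12,.12),(-.12,.12),(-.5,.1)],popsize=15,maxiter=80,seed=2,polish=False);print("pose in seat frame",r.x,r.fun)
ts=[]
A,q=pose(r.x)
for n in("top","scene"):
    c=np.round(proj(n,[q+A[:,2]*.02])[0]).astype(int);im=cv2.resize(I[n][c[1]-30:c[1]+30,c[0]-40:c[0]+40,::-1],(400,300),interpolation=cv2.INTER_CUBIC);ts2=[im.copy()]
    for P,col in((C,(0,255,0)),(circ(.017,.049),(255,0,0))):cv2.polylines(im,[np.round((proj(n,P@A.T+q)-c+[40,30]+.5)*5).astype(int)],True,col,1)
    for s,col in((0,(0,0,255)),(r.x[2],(0,255,255))):
        tip=proj(n,circ(.004,.044)@A0.T+o+A0@[r.x[0],r.x[1],s]);cv2.polylines(im,[np.round((tip-c+[40,30]+.5)*5).astype(int)],True,col,1)
    ts.append(np.hstack(ts2+[im]))
cv2.imwrite("pics/m7.png",np.vstack(ts))
E
cat > f4lib.py <<'E'
import numpy as np
def off(P,d):
    t=np.roll(P,-1,0)-np.roll(P,1,0);nn=np.c_[t[:,1],-t[:,0],0*t[:,0]];return P+d*nn/np.linalg.norm(nn,axis=1)[:,None]
E
python3 f7.py
```

```text
pose in seat frame [-0.     -0.0001  0.0036  0.0119 -0.0569 -0.231 ] -90.27595183305073
```

View pics/m7.png

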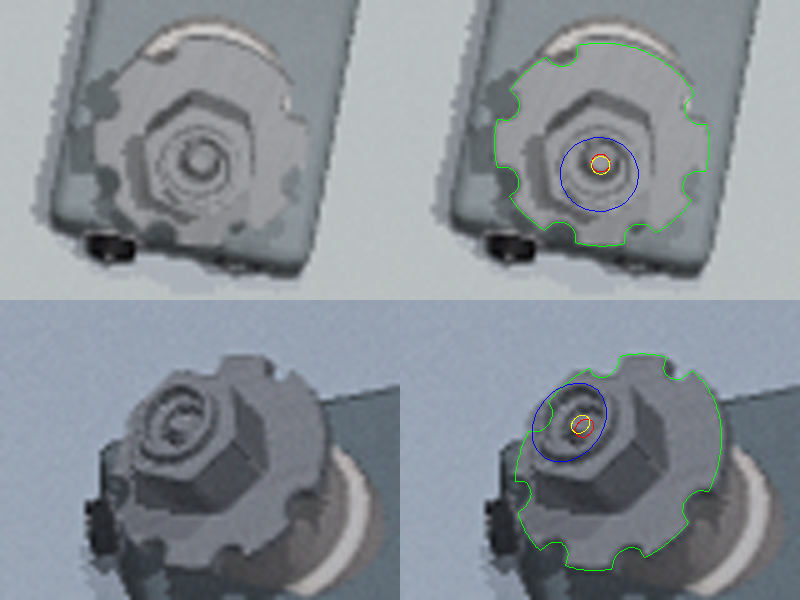

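```bash
cat > f8.py <<'E'
from fit import *
from plan import *
o=np.load("seat.npy");A0=shaft();K={}
for n in("scene","top"):
    c=proj(n,[o+A0[:,2]*.02])[0].astype(int);read_camera(n)
    rs=[r for r in cut_out(n,"carrier") if r["region"][c[1]-8:c[1]+8,c[0]-8:c[0]+8].any()]
    print(n,[(round(r["score"],2),int(r["region"].sum())) for r in rs])
    if rs:K[n]=up(rs[0]["region"])
hx=np.array([[.023/np.cos(np.pi/6)*np.cos(a),.023/np.cos(np.pi/6)*np.sin(a)] for a in np.pi/6+np.arange(6)*np.pi/3])
H=np.r_[np.c_[hx,0*hx[:,0]+.01],np.c_[hx,0*hx[:,0]+.042]];S=np.r_[circ(.017,.042),circ(.017,.049)]
def ren(n,v):
    A=A0@R.from_euler("xyz",[v[3],v[4],v[5]]).as_matrix();q=o+A0@v[:3];im=blank()
    for z in np.linspace(0,.01,4):fill(im,proj(n,disc(.008,z)@A.T+q),1,False)
    fill(im,proj(n,H@A.T+q));fill(im,proj(n,S@A.T+q));return im
for b in(.0001,.1):
    r=DE(lambda v:-np.mean([iou(ren(n,v),K[n]) for n in K]),[(-.006,.006),(-.006,.006),(-.004,.012),(-b,b),(-b,b),(-.4,0)],popsize=10,maxiter=40,seed=2,polish=False);print(r.x,r.fun)
E
python3 f8.py
python3 - <<'E'
from plan import *
c=[.4271,.2423]
plan([([*c,.13],down(-.1),4),([*c,.090],down(-.1),4)],65)
E
```

```text
scene [(0.86, 1346)]
top [(0.88, 1377)]
[ 0.0002  0.0003  0.0024 -0.0001  0.     -0.2276] -0.9104012501009648
[ 0.0003  0.0001  0.003  -0.037   0.0069 -0.2275] -0.9107099374920664
[[[0.0, 0.0003, -0.0004], [-0.3, -0.7, 22.4], 65], [[0.0001, 0.0004, -0.0005], [-0.3, -0.7, 22.4], 65], [[0.0, 0.0003, -0.0004], [-0.3, -0.7, 22.5], 65], [[0.0001, 0.0004, -0.0005], [-0.3, -0.7, 22.4], 65], [[-0.0, -0.0, 0.0], [0.0, 0.0, 10.0], 65]]
[[[-0.0, -0.0, 0.0], [0.0, 0.0, 10.0], 65], [[-0.0, -0.0, 0.0], [0.0, 0.0, 10.0], 65], [[-0.0, -0.0, 0.0], [0.0, 0.0, 10.0], 65]]
```

>>> {"api": "step_arm", "payload": {
  "targets": [
    [[0, 0, 0], [0, -0.7, 22], 65],
    [[0, 0, 0], [0, -0.7, 22], 65],
    [[0, 0, 0], [0, -0.7, 22], 65],
    [[0, 0, 0], [0, -0.7, 20], 65],
    [[0, 0, 0], [0, 0, 0], 65]
  ]
}}

```text
time: 18.02
tool_pos: [0.4243, 0.2416, 0.1301]
tcp_rot: [-2.332, -2.104, 0.013]
wrist_force: [-0.2, -0.2, -1.0]
width: 0.762
grip_force: 0.0
```

```bash
cat > w.py <<'E'
from plan import *
a=[]
for i in range(6):
    s=read_state();a.append(np.r_[s["tool_pos"],s["wrist_force"],s["tcp_rot"]]);read_camera("top")
a=np.array(a);M=R.from_rotvec(a[-1,6:]).as_matrix();p=a[:,:3].mean(0)
print(s["time"],"pos",p,"std",a[:,:3].std(0),"width mm",s["width"]*85.4,"grip",s["grip_force"]);c=np.array([.4271,.2423,.09]);print("to cap, tool mm",M.T@(c-p)*1e3,"rot",R.from_matrix(M.T@down(-.1)).as_rotvec())
E
python3 w.py
```

```text
18.2667 pos [0.4269 0.2432 0.1336] std [0.0015 0.001  0.002 ] width mm 65.30535943283323 grip 0.0
to cap, tool mm [-0.9344  0.2191 43.5997] rot [ 0.0027 -0.0009 -0.0019]
```

>>> {"api": "step_arm", "payload": {
  "targets": [
    [[0, 0, 0], [-0.5, 0, 15], 65],
    [[0, 0, 0], [-0.4, 0, 12], 65],
    [[0, 0, 0], [0, 0, 9], 65],
    [[0, 0, 0], [0, 0, 6], 65],
    [[0, 0, 0], [0, 0, 0], 65]
  ]
}}

```text
time: 18.73
tool_pos: [0.4266, 0.2429, 0.0911]
tcp_rot: [-2.331, -2.106, 0.004]
wrist_force: [-1.0, -0.2, -0.2]
width: 0.761
grip_force: 0.0
```

>>> {"api": "step_arm", "payload": {
  "targets": [
    [[0, 0, 0], [0, 0, 0], 24],
    [[0, 0, 0], [0, 0, 0], 24],
    [[0, 0, 0], [0, 0, 0], 24],
    [[0, 0, 0], [0, 0, 0], 24],
    [[0, 0, 0], [0, 0, 0], 24]
  ],
  "grip_force": 30
}}

```text
time: 19.15
tool_pos: [0.4279, 0.2436, 0.0928]
tcp_rot: [2.33, 2.106, 0.002]
wrist_force: [1.5, 1.0, 3.0]
width: 0.339
grip_force: 29.9
```

>>> {"api": "step_arm", "payload": {
  "targets": [
    [[0, 0, 0], [0, 0, 0], 24],
    [[0, 0, 0], [0, 0, 0], 24],
    [[0, 0, 0], [0, 0, 0], 24]
  ]
}}

```text
time: 19.4
tool_pos: [0.4279, 0.2436, 0.0927]
tcp_rot: [2.33, 2.106, 0.002]
wrist_force: [0.9, -0.3, 5.2]
width: 0.34
grip_force: 30.1
```

```bash
python3 w.py
```

```text
19.65 pos [0.4279 0.2436 0.0927] std [0. 0. 0.] width mm 29.048024815996015 grip 30.10634958744049
to cap, tool mm [-1.3719 -0.6669  2.7371] rot [ 0.0013 -0.0002 -0.0013]
```

Run:
```python
from plan import *
A=shaft();M=toolrot(-.22);t=SEAT+A@[.0002,.0002,.172]-M@[-.0014,0,0]
p,_=cur()
plan([([*p[:2],.22],down(-.1),4),(t,M,16)],24)
```

```text
[[[0.0003, -0.0, -0.0003], [0.0, 0.0, -31.8], 24], [[0.0003, -0.0001, -0.0003], [0.0, 0.0, -31.8], 24], [[0.0004, -0.0, -0.0003], [0.0, 0.1, -31.8], 24], [[0.0003, -0.0001, -0.0004], [0.0, 0.0, -31.9], 24], [[-0.0329, 0.0013, 0.022], [-16.3, 6.4, -1.1], 24]]
[[[-0.0329, 0.0013, 0.022], [-16.2, 6.8, -0.9], 24], [[-0.0329, 0.0013, 0.022], [-16.0, 7.2, -0.7], 24], [[-0.0329, 0.0013, 0.022], [-15.9, 7.6, -0.5], 24], [[-0.0329, 0.0013, 0.022], [-15.7, 7.9, -0.3], 24], [[-0.0329, 0.0013, 0.022], [-15.5, 8.3, -0.0], 24]]
[[[-0.0329, 0.0013, 0.022], [-15.3, 8.6, 0.2], 24], [[-0.0328, 0.0013, 0.022], [-15.2, 9.0, 0.5], 24], [[-0.0329, 0.0013, 0.022], [-15.0, 9.3, 0.8], 24], [[-0.0328, 0.0013, 0.022], [-14.7, 9.6, 1.1], 24], [[-0.0329, 0.0013, 0.022], [-14.5, 9.8, 1.4], 24]]
[[[-0.0328, 0.0014, 0.022], [-14.3, 10.1, 1.7], 24], [[-0.0329, 0.0013, 0.0219], [-14.1, 10.4, 2.0], 24], [[-0.0328, 0.0014, 0.022], [-13.9, 10.6, 2.3], 24], [[-0.0329, 0.0013, 0.0219], [-13.6, 10.8, 2.6], 24], [[-0.0328, 0.0014, 0.022], [-13.4, 11.1, 3.0], 24]]
```

>>> {"api": "step_arm", "payload": {
  "targets": [
    [[0, 0, 0], [0, 0, -20], 24],
    [[0, 0, 0], [0, 0, -36], 24],
    [[0, 0, 0], [0, 0, -36], 24],
    [[0, 0, 0], [0, 0, -36], 24],
    [[-0.033, 0.001, 0.022], [-16.3, 6.4, -1.1], 24]
  ],
  "grip_force": 40
}}

```text
time: 20.12
tool_pos: [0.4358, 0.2296, 0.2286]
tcp_rot: [2.333, 2.063, 0.055]
wrist_force: [1.7, 0.4, 0.2]
width: 0.337
grip_force: 39.6
```

>>> {"api": "step_arm", "payload": {
  "targets": [
    [[-0.033, 0.001, 0.022], [-16.2, 6.8, -0.9], 24],
    [[-0.033, 0.001, 0.022], [-16, 7.2, -0.7], 24],
    [[-0.033, 0.001, 0.022], [-15.9, 7.6, -0.5], 24],
    [[-0.033, 0.001, 0.022], [-15.7, 7.9, -0.3], 24],
    [[-0.033, 0.001, 0.022], [-15.5, 8.3, 0], 24]
  ]
}}

```text
time: 20.53
tool_pos: [0.455, 0.141, 0.2261]
tcp_rot: [2.348, 1.853, 0.204]
wrist_force: [0.2, -0.4, -0.3]
width: 0.335
grip_force: 39.6
```

>>> {"api": "step_arm", "payload": {
  "targets": [
    [[-0.033, 0.001, 0.022], [-15.3, 8.6, 0.2], 24],
    [[-0.033, 0.001, 0.022], [-15.2, 9, 0.5], 24],
    [[-0.033, 0.001, 0.022], [-15, 9.3, 0.8], 24],
    [[-0.033, 0.001, 0.022], [-14.7, 9.6, 1.1], 24],
    [[-0.033, 0.001, 0.022], [-14.5, 9.8, 1.4], 24]
  ]
}}

```text
time: 20.95
tool_pos: [0.4788, 0.0565, 0.2319]
tcp_rot: [2.339, 1.641, 0.361]
wrist_force: [0.8, -0.0, -0.8]
width: 0.332
grip_force: 39.6
```

>>> {"api": "step_arm", "payload": {
  "targets": [
    [[-0.033, 0.001, 0.022], [-14.3, 10.1, 1.7], 24],
    [[-0.033, 0.001, 0.022], [-14.1, 10.4, 2], 24],
    [[-0.033, 0.001, 0.022], [-13.9, 10.6, 2.3], 24],
    [[-0.033, 0.001, 0.022], [-13.6, 10.8, 2.6], 24],
    [[-0.033, 0.001, 0.022], [-13.4, 11.1, 3], 24]
  ]
}}

```text
time: 21.37
tool_pos: [0.5024, -0.028, 0.238]
tcp_rot: [2.311, 1.43, 0.504]
wrist_force: [-0.3, 1.1, -0.3]
width: 0.338
grip_force: 39.6
```

>>> {"api": "step_arm", "payload": {
  "targets": [
    [[0, 0, 0], [0, 0, 0], 24],
    [[0, 0, 0], [0, 0, 0], 24]
  ]
}}

```text
time: 21.53
tool_pos: [0.5022, -0.0277, 0.2379]
tcp_rot: [2.313, 1.431, 0.502]
wrist_force: [0.5, 0.3, -0.8]
width: 0.335
grip_force: 39.6
```

```bash
python3 look.py
python3 - <<'E'
from plan import *
A=shaft();M=toolrot(-.22)
print("target seatframe",(A.T@(A@[.0002,.0002,.172]-M@[-.0014,0,0]))*1e3, read_state()["width"]*85.4)
E
```

```text
t 21.7833 seatframe mm [ -0.4865   1.421  173.0012] F tool [0.3752 0.3567 0.5798] tq [ 0.2974 -0.0603 -0.0098] rot [-0.0024 -0.0054 -0.0012]
target seatframe [  0.5055   1.5663 172.    ] 28.41597346738105
```

>>> {"api": "step_arm", "payload": {
  "targets": [
    [[0.002, 0.005, 0], [0, 1, 6], 24],
    [[0, 0, 0], [0, 0, 8], 24],
    [[0, 0, 0], [0, 0, 8], 24],
    [[0, 0, 0], [0, 0, 2], 24],
    [[0, 0, 0], [0, 0, 0], 24]
  ]
}}

```text
time: 22.2
tool_pos: [0.5151, -0.0305, 0.2168]
tcp_rot: [2.314, 1.436, 0.507]
wrist_force: [-0.0, -0.9, 0.2]
width: 0.333
grip_force: 39.6
```

```bash
python3 look.py
```

```text
t 22.45 seatframe mm [  0.9358   0.6627 148.9721] F tool [-0.1711 -0.3491  0.3107] tq [ 0.2648 -0.0606 -0.0143] rot [-0.0015 -0.0007 -0.0002]
```

>>> {"api": "step_arm", "payload": {
  "targets": [
    [[0, 0, 0], [0, 0, 1], 24],
    [[0, 0, 0], [0, 0, 1], 24],
    [[0, 0, 0], [0, 0, 1], 24],
    [[0, 0, 0], [0, 0, 0], 24]
  ]
}}

```text
time: 22.78
tool_pos: [0.517, -0.0309, 0.2159]
tcp_rot: [2.312, 1.435, 0.51]
wrist_force: [-0.4, -0.5, -0.8]
width: 0.34
grip_force: 39.7
```

```bash
python3 look.py m8
```

```text
t 23.0333 seatframe mm [  0.9522   0.6646 146.0934] F tool [ 0.0559 -0.3046  0.4095] tq [ 0.2829 -0.044  -0.0088] rot [-0.001  -0.0009 -0.0003]
```

>>> {"api": "step_arm", "payload": {
  "targets": [
    [[0, 0, 0], [0.8, -0.6, 0], 24],
    [[0, 0, 0], [0, 0, 1], 24],
    [[0, 0, 0], [0, 0, 1], 24],
    [[0, 0, 0], [0, 0, 0], 24]
  ]
}}

```text
time: 23.37
tool_pos: [0.5178, -0.0301, 0.2138]
tcp_rot: [2.312, 1.435, 0.51]
wrist_force: [0.3, 0.5, -0.4]
width: 0.336
grip_force: 39.7
```

```bash
python3 look.py
```

```text
t 23.6167 seatframe mm [  0.5179   1.574  144.046 ] F tool [-0.052   0.1853  0.3402] tq [ 0.2817 -0.0732  0.023 ] rot [-0.001  -0.0009 -0.0002]
```

>>> {"api": "step_arm", "payload": {
  "targets": [
    [[0, 0, 0], [0, 0, 1], 24],
    [[0, 0, 0], [0, 0, 1], 24],
    [[0, 0, 0], [0, 0, 0], 24]
  ]
}}

```text
time: 23.87
tool_pos: [0.5188, -0.0304, 0.2121]
tcp_rot: [2.312, 1.435, 0.51]
wrist_force: [0.1, -0.4, 0.6]
width: 0.339
grip_force: 39.7
```

```bash
python3 look.py
```

```text
t 24.1167 seatframe mm [  0.5191   1.5673 142.0465] F tool [-0.0215  0.0946  0.5131] tq [ 0.2626 -0.0309 -0.0048] rot [-0.001  -0.0009 -0.0003]
```

Underside est. 49.3 mm, free; keep going in 1 mm steps.

>>> {"api": "step_arm", "payload": {
  "targets": [
    [[0, 0, 0], [0, 0, 1], 24],
    [[0, 0, 0], [0, 0, 1], 24],
    [[0, 0, 0], [0, 0, 0], 24]
  ]
}}

```text
time: 24.37
tool_pos: [0.5199, -0.0306, 0.2106]
tcp_rot: [2.312, 1.435, 0.51]
wrist_force: [0.1, -0.0, 0.0]
width: 0.338
grip_force: 39.7
```

```bash
python3 look.py
```

```text
t 24.6167 seatframe mm [  0.5331   1.5654 140.0593] F tool [-0.1474 -0.107   0.1404] tq [ 0.2592 -0.0469 -0.0003] rot [-0.0009 -0.0009 -0.0003]
```

>>> {"api": "step_arm", "payload": {
  "targets": [
    [[0, 0, 0], [0, 0, 1], 24],
    [[0, 0, 0], [0, 0, 0.5], 24],
    [[0, 0, 0], [0, 0, 0], 24]
  ]
}}

```text
time: 24.87
tool_pos: [0.5203, -0.0306, 0.2103]
tcp_rot: [2.313, 1.434, 0.51]
wrist_force: [-11.1, 2.9, 11.5]
width: 0.337
grip_force: 41.4
```

```bash
python3 look.py
```

```text
t 25.1167 seatframe mm [  0.7875   1.7521 139.6213] F tool [ -0.2213  -4.7857 -15.2764] tq [ 0.9865 -0.1862  0.0225] rot [-0.0009 -0.0009  0.    ]
```

>>> {"api": "step_arm", "payload": {
  "targets": [
    [[0, 0, 0], [0, 0, -0.9], 24],
    [[0, 0, 0], [0, 0, 0], 24],
    [[0, 0, 0], [0, 0, 0], 45],
    [[0, 0, 0], [0, 0, 0], 45],
    [[0, 0, 0], [0, 0, 0], 45]
  ]
}}

```text
time: 25.53
tool_pos: [0.5202, -0.0308, 0.21]
tcp_rot: [2.312, 1.435, 0.51]
wrist_force: [-0.2, 0.0, 0.3]
width: 0.527
grip_force: 0.0
```

>>> {"api": "step_arm", "payload": {
  "targets": [
    [[0, 0, 0], [0, 0, 0], 45],
    [[0, 0, 0], [0, 0, -10], 45],
    [[0, 0, 0], [0, 0, -25], 45],
    [[0, 0, 0], [0, 0, -35], 45],
    [[0, 0, 0], [0, 0, -35], 45]
  ]
}}

```text
time: 25.95
tool_pos: [0.4676, -0.018, 0.3011]
tcp_rot: [2.314, 1.436, 0.507]
wrist_force: [0.7, -0.0, 0.9]
width: 0.526
grip_force: 0.0
```

>>> {"api": "step_arm", "payload": {
  "targets": [
    [[0, 0, 0], [20, 0, 0], 45],
    [[0, 0, 0], [40, 0, 0], 45],
    [[0, 0, 0], [40, 0, 0], 45],
    [[0, 0, 0], [40, 0, 0], 45],
    [[0, 0, 0], [20, 0, 0], 45]
  ]
}}

```text
time: 26.37
tool_pos: [0.537, 0.13, 0.3206]
tcp_rot: [2.31, 1.436, 0.517]
wrist_force: [0.2, 0.6, -0.6]
width: 0.528
grip_force: 0.0
```

>>> {"api": "step_arm", "payload": {
  "targets": [
    [[0, 0, 0], [0, 0, 0], 45],
    [[0, 0, 0], [0, 0, 0], 45]
  ]
}}

```text
time: 26.53
tool_pos: [0.5356, 0.1275, 0.3188]
tcp_rot: [2.311, 1.438, 0.51]
wrist_force: [-0.4, -0.8, -0.4]
width: 0.528
grip_force: 0.0
```

Run:
```python
from fit import *
from plan import shaft,SEAT
A=shaft();K={};ims=[]
G0=circ(.015,0)
def ren(n,v):
    q=SEAT+A@np.array(v);im=blank();fill(im,proj(n,np.r_[circ(.029,0),circ(.029,.012)]@A.T+q));fill(im,proj(n,np.r_[circ(.015,.012),circ(.015,.042)]@A.T+q));return im
for n in("top","scene"):
    I=read_camera(n);c=np.round(proj(n,[SEAT+A[:,2]*.05])[0]).astype(int)
    rs=cut_out(n,"cap_centre");print(n,[(round(r["score"],2),np.round(r["extent"]).tolist()) for r in rs])
    rs=[r for r in rs if r["region"][c[1]-12:c[1]+12,c[0]-12:c[0]+12].any()]
    if rs:K[n]=up(rs[0]["region"])
    ims.append(cv2.resize(I[c[1]-30:c[1]+30,c[0]-40:c[0]+40,::-1],(400,300),interpolation=cv2.INTER_CUBIC))
cv2.imwrite("pics/m9.png",np.hstack(ims))
if K:
    r=DE(lambda v:-np.mean([iou(ren(n,v),K[n]) for n in K]),[(-.01,.01),(-.01,.01),(.035,.065)],maxiter=40,seed=1,polish=False);print("cap underside in seat frame",r.x,r.fun)
s=read_state();print(s["time"],s["tool_pos"],s["wrist_force"])
```

```text
top [(0.86, [349.0, 209.0, 378.0, 236.0])]
scene [(0.84, [344.0, 247.0, 373.0, 277.0])]
cap underside in seat frame [0.0005 0.0012 0.0447] -0.9466320701898614
26.7333 [0.5349 0.1252 0.3179] [-0.1266  0.0984  0.4332]
```

View pics/m9.png

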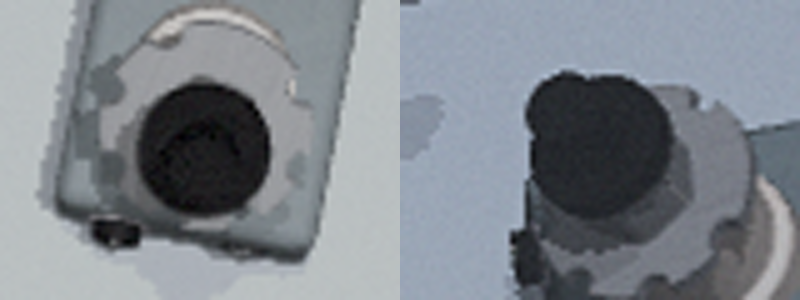

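```bash
python3 -c "
from workcell import finish_job;print(finish_job())"
```

```text
the job is handed in; nothing more can be done
None
```

I handed the job in at about 27 s. The carrier slid over the key to a solid stop and the cap is on its spigot, both released. The robot is clear and no other thing was touched. One doubt: the cameras put the carrier's stop 2–5 mm above my estimate of the shoulder. I took that as error in the estimate because 20 N moved it no further, but I had no independent check.

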